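Free the cup boxed in on the coffee tray

ROBOT

A 7-joint arm with a two-finger parallel gripper is mounted at the origin on a cart in front of the work surface, level with it; the furniture and walls round the work are solid. World frame = base frame: x ahead of the robot, y to its left, z up, the work surface at z = 0. Lengths are in m, angles in rad, forces in N, time in s.
With the tool pointing down it reaches from about 0.4 to 0.85 m from the base axis. Payload 6.9 kg.
Tool frame: the origin (TCP) lies midway between the tips of the shut fingers; the grasp point (between the pads) lies 19 mm behind it; x points along the fingers, z is the direction in which the jaws open and shut, and the axes are right-handed (so a half turn about x gives the same grasp; the last joint's range is limited). The gripper opens to 85 mm and grips with 20 to 120 N. Pads are 22 mm wide; open, the fingers measure 114 mm over their backs; the gripper's body (76 mm by 85 mm) begins 54 mm behind the grasp point. The pads swing forward as they close: fully open they stand 13 mm farther back than shut.
Start: joints at [1.454, 0.507, -0.238, 1.5, 0.126, 1.149, -0.155], TCP at [0.138, -0.61, 0.209] pointing down, gripper open.
Joint ranges: [-3.08, 3.08], [-0.24, 2.05], [-1.43, 1.35], [0, 2.5], [-1.52, 4.66], [0.17, 1.96], [-2.89, 2.89]. Speed limits (rad/s): [2.39, 2.39, 3.14, 3.14, 3.14, 3.14, 3.14].

INTERFACE

Orientations are given as a 3x3 rotation matrix whose columns are the frame's x, y, z axes.
In Python, from cell import * gives the robot as it stands.
- The arm moves only by the tool apply_moves, never from a script. Its argument "steps" is a list that holds one entry, the list of rows, each a list of 7 numbers: the turn, a rotation vector about the world's x, y, z in rad, then the shift along the world's x, y, z in m, then the opening, from 0 (shut) to 1 (fully open). In form: [[[wx, wy, wz, x, y, z, gripper], ...]]. A call has 1 to 12 rows; each row is the pose to reach, as a shift and turn from the pose commanded when the call began; what a row does not reach only later rows make up. A row lasts 1/8 s, in which the tool goes at most 62.5 mm and 10.7 degrees, less where a joint would pass 70% of its speed; a pose out of reach is approached as far as the arm can. A call with a gripper value outside its range is refused whole. The fingers move at their own pace and stop on an object; "squeeze" is the grip in N (left out, the last holds). Time passes only in rows, so rows that repeat a pose let the fingers close. It gives the time, the measured TCP pose, the force and the opening at its end, in the units of the state.
- get_state(): the state, without advancing time (a new reading comes with each control period).
- capture(name): name is "scene" or "top" or "wrist"; returns the picture (400x640x3 uint8, blue, green, red); there is no depth.
- camera_info(name): a dict with "fovy" (degrees; the focal length in pixels is half the picture's height over the tangent of half this angle, whatever the lens; pixels are square), "cx", "cy" (the principal point, pixels), "extrinsics" (4x4, takes a point from world to camera coordinates). Camera axes: x right, y up, looking along -z (the intrinsics and any distortion apply to the point x, -y, -z); pixel columns grow to the right and rows downward; lengths in m; the calibration is good to about 2 mm. A picture is of the moment at which its call begins: read the wrist's pose just before it. camera_info takes no time and is no camera call; for the wrist camera it gives the pose at the moment of the call.
- job_done(): hands the job in, once; it reports no verdict.
The state is a dict: "clock": time; "joints": joint angles; "joint_vel": joint speeds; "effort": joint torques, N m; "position": TCP position; "eef_rot": TCP orientation; "contact_force": force on the tool from outside, world axes, zero at the start; "moment": the same for the moment, N m; "finger_gap": finger opening in m.
Only numpy, scipy, OpenCV 4.12 (cv2) and the standard library are available. Lean on these libraries where they do the work, as an engineer would, in place of code of your own. Each camera call takes 0.05 s, during which the arm holds its last target.

TASK

The cup stands at the back of the dark wooden tray, boxed in by the square spice jar and the round lidded tin. Leaving the cup where it is, first set the jar and the tin aside on the light wooden board; then take the cup and stand it in the middle of the slate coaster, and finally put the jar and the tin back on the tray, each upright on the very spot where it stood. Do not tip anything over and leave the jigger, the teaspoon and the bottle stopper alone.

Things in the scene. Friction and masses are not known exactly. Their poses are not given: they have to be found in the camera images.
- cup_mid (a point): Centre (half-way up, on the bowl's axis) of a small cream stoneware cup with one handle. The bowl is round, 62 mm across near the rim and 44 mm at the foot, 52 mm high, open on top; the handle stands out along the point's -y axis to 57 mm from the bowl's axis, is 13 mm thick (along x) and spans heights 16 to 51 mm above the foot. At the start it is upright on the tray's floor, handle roughly towards the robot. The point is 26 mm above the foot. z is up when upright. 0.12 kg.
- tin_mid (a point): Centre of a round pale lidded tin, 70 mm across, 85 mm high in all: the body to 55 mm, the lid (70 mm across) to 72 mm, and on top a round knob 20 mm across reaching from 72 to 85 mm. The lid is fixed to the tin, so the tin can be lifted by the knob. The point is 42.5 mm above the underside. About 0.25 kg.
- spice_mid (a point): Centre of a square upright spice jar with a yellow cap, 45 x 44 mm across its flat sides (along the point's x and y), 100 mm high; it can be gripped at any height. The point is 50 mm above the underside. About 0.15 kg.
- tray: Coffee tray: fixed, dark wood, 145 mm (x) by 232 mm (y), floor 6 mm thick, rim 6 mm wide, 16 mm high. Origin at the centre of its underside (worktop level). The cup starts in the middle of its +x side, far from the robot; jar and tin stand left and right of it, a little nearer the robot, either way round. Tray, board and coaster are turned about 15 degrees clockwise from the base axes.
- board: The side area: fixed light wooden board, 80 mm (x) by 170 mm (y), 12 mm thick, flat top, rounded edges. Origin at the centre of its underside (worktop level). Jar and tin fit side by side along its y axis. It and the coaster lie to the right of the tray, one nearer the robot and the other farther, either way round.
- coaster: Fixed square slate coaster, dark, 96 x 96 mm, 6 mm thick. Origin at the centre of its underside (worktop level). A wall cabinet hangs behind board and coaster, its underside 0.46 m up, its front about 0.1 m beyond the farther one's centre: keep the wrist clear of it.
- jigger: Bystander: double-cone steel measuring cup, 46 mm across, 80 mm high, standing behind the tray. Origin at the centre of its underside. Leave alone.
- teaspoon: Bystander: teaspoon, 137 x 28 x 13 mm, long along its x, lying farther back than board and coaster. Origin at its centre, at the underside. Leave alone.
- stopper: Bystander: bottle stopper, 34 mm across, 48 mm high, standing to the right of board and coaster. Origin at the centre of its underside. Leave alone.
There are look-alikes about, which are no part of the job. What is shaped like the part that bears cup_mid but green is not meant.

How it is judged:
By the outcome, as a careful person would: the job done as asked, in the order asked, and still so for the second after the job is handed in, with the robot touching nothing.
It also fails if it takes over 106 s, if anything falls off the work surface, if the arm or the gripper's body presses on something with over 40 N, if the wrist force passes 120 N, or if a joint passes its speed limit or range.

## Working session

There is one attempt and no reset: what is moved stays moved. The work goes in short steps, Python scripts to look and compute and a tool call to move; the robot and the scene stay as the last step left them, time stands still between calls to the robot, and variables do not carry over. Pictures are saved under pics/ and viewed, and the job is handed in when it is done.

Besides the shell and the picture viewer there is one more tool, called in YAML: its name, and indented under it one key for each argument. apply_moves: Moves the arm, as the interface text tells. Its arguments: {"type":"object","properties":{"steps":{"type":"array","items":{"type":"array","items":{"type":"array","items":{"type":"number"}}}},"squeeze":{"type":"number"}},"required":["steps"]}

```bash
ls; mkdir -p pics; python3 - <<'E'
from cell import *
import cv2,numpy as np
print(get_state())
for n in("scene","top","wrist"):
    print(n,camera_info(n)); 
for n in("scene","top"):
    cv2.imwrite(f"pics/{n}0.png",capture(n))
E
```

```text
pics
{'clock': 0.0, 'joints': array([ 1.45347011,  0.50834588, -0.2375062 ,  1.50115917,  0.12571757,
        1.14890475, -0.15477514]), 'joint_vel': array([-0.00112925, -0.00032794, -0.00046896,  0.00141731,  0.00035154,
        0.00104526, -0.00034301]), 'effort': array([ 7.56723443e-05, -6.20592284e+01, -2.18588635e+00, -2.49645531e+01,
        1.29030136e-02,  1.22068747e-02, -9.59027375e-06]), 'position': array([ 0.13789956, -0.60902427,  0.207915  ]), 'eef_rot': array([[-4.62999823e-04,  9.75268784e-01,  2.21021685e-01],
       [ 1.76677199e-03,  2.21022162e-01, -9.75267185e-01],
       [-9.99998332e-01, -6.10536105e-05, -1.82541080e-03]]), 'contact_force': array([ 0.29695846,  0.55707403, -0.04618586]), 'moment': array([ 0.03186867, -0.02687759,  0.03126887]), 'finger_gap': 0.08567708841923535}
scene {'fovy': 45.769548773450936, 'cx': 316.9061442513308, 'cy': 198.8879241019901, 'extrinsics': array([[ 0.77978558, -0.62602013,  0.00576644, -0.52845005],
       [ 0.32539951,  0.4131599 ,  0.85053751, -0.1245712 ],
       [-0.53483606, -0.66136049,  0.52588278, -1.1363789 ],
       [ 0.        ,  0.        ,  0.        ,  1.        ]])}
top {'fovy': 48.13092594133238, 'cx': 332.1492386891329, 'cy': 199.8521674236021, 'extrinsics': array([[-0.02368319, -0.99965094,  0.01170926, -0.21652779],
       [ 0.9875905 , -0.02157531,  0.15556193, -0.4912715 ],
       [-0.155255  ,  0.01524816,  0.98775674, -1.06849438],
       [ 0.        ,  0.        ,  0.        ,  1.        ]])}
wrist {'fovy': 70.82732172299221, 'cx': 315.396197020523, 'cy': 199.75262926619757, 'extrinsics': array([[ 0.22201971, -0.97504128, -0.00132197, -0.62393099],
       [ 0.92258436,  0.21051345, -0.32329892,  0.04189694],
       [ 0.31550808,  0.0705591 ,  0.94629597, -0.37896606],
       [ 0.        ,  0.        ,  0.        ,  1.        ]])}
```

View pics/top0.png

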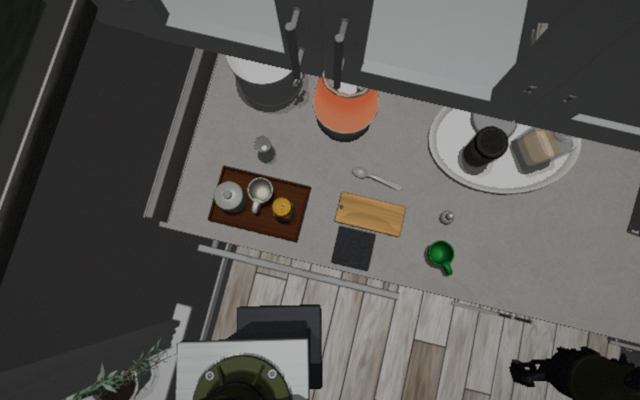

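View pics/scene0.png

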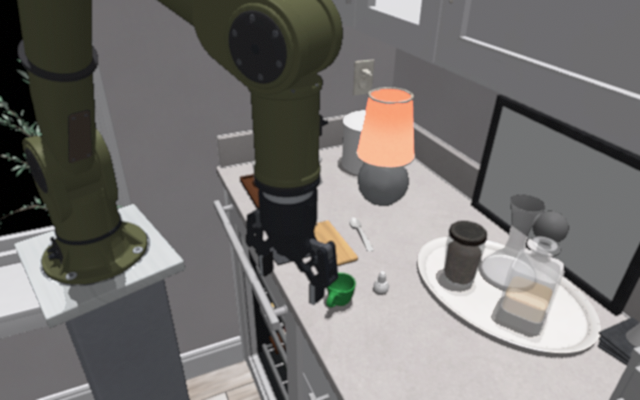

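```bash
cat > h.py <<'E'
from cell import *
import numpy as np, cv2
def K(ci):
    f=200/np.tan(np.radians(ci['fovy']/2)); return f
def ray(ci,u,v):
    f=K(ci); d=np.array([(u-ci['cx'])/f,-(v-ci['cy'])/f,-1.])
    E=np.array(ci['extrinsics']);R=E[:3,:3];t=E[:3,3]
    return -R.T@t, R.T@d
def atz(ci,u,v,z):
    o,d=ray(ci,u,v); return o+d*(z-o[2])/d[2]
def proj(ci,p):
    E=np.array(ci['extrinsics']);c=E[:3,:3]@np.array(p,float)+E[:3,3];f=K(ci)
    return np.array([ci['cx']+f*c[0]/-c[2],ci['cy']-f*c[1]/-c[2]])
def crop(im,x0,y0,x1,y1,s,name):
    cv2.imwrite('pics/'+name,cv2.resize(im[y0:y1,x0:x1],None,fx=s,fy=s,interpolation=cv2.INTER_CUBIC))
E
python3 - <<'E'
from h import *
im=cv2.imread('pics/top0.png')
crop(im,200,130,330,250,6,'top0a.png')
crop(im,320,180,420,280,6,'top0b.png')
E
```

```text
(no output)
```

View pics/top0a.png

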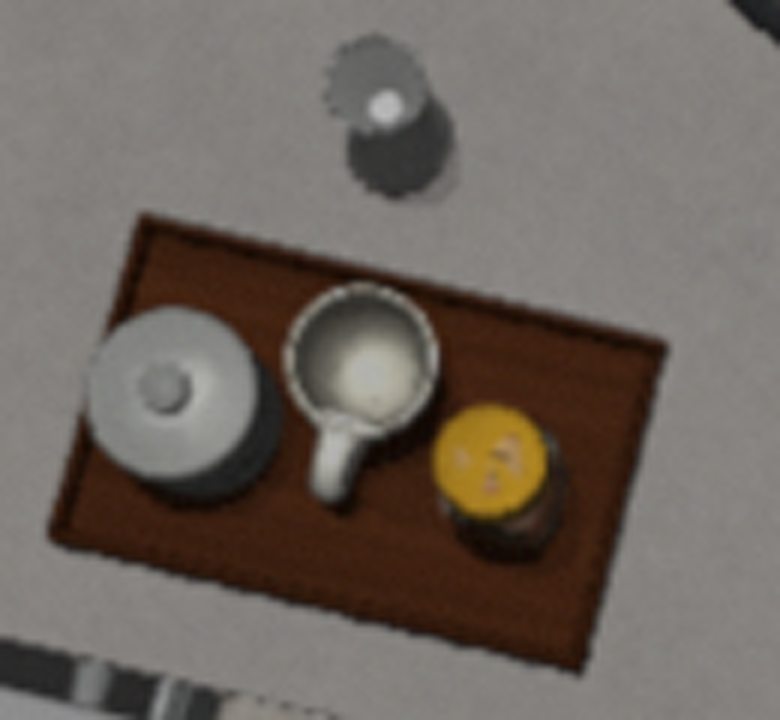

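View pics/top0b.png

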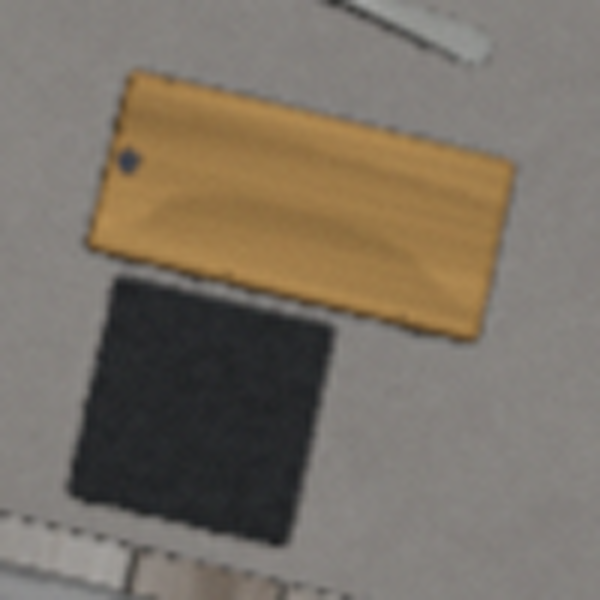

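```bash
python3 - <<'E'
from h import *
ci=camera_info('top')
A=lambda x,y,z,o: atz(ci,o[0]+(x+.5)/6-.5,o[1]+(y+.5)/6-.5,z)
o=(200,130);o2=(320,180)
def rect(c,z,o):
    P=np.array([A(*q,z,o) for q in c]);print(P[:,:2].round(4).tolist(),'c',P.mean(0).round(4))
    for i in range(4): 
        e=P[(i+1)%4]-P[i];print('  len',np.linalg.norm(e).round(4),np.degrees(np.arctan2(e[1],e[0])).round(1))
rect([(143,215),(667,343),(583,672),(52,540)],.016,o)
rect([(132,70),(515,160),(478,340),(90,248)],.010,o2)
rect([(115,278),(333,325),(287,545),(70,495)],.006,o2)
print('cup rim',A(362,360,.058,o),'handle end',A(332,490,.04,o))
print('tin knob',A(165,387,.091,o),'lid',A(173,393,.078,o), A(88,393,.078,o),A(257,393,.078,o))
print('jar cap',A(491,461,.106,o),A(434,461,.106,o),A(548,461,.106,o))
print('jig',A(378,85,.08,o))
E
```

```text
[[0.5849, 0.0473], [0.5248, -0.1745], [0.3867, -0.1374], [0.4467, 0.0832]] c [ 0.4858 -0.0454  0.016 ]
  len 0.2298 -105.2
  len 0.143 165.0
  len 0.2286 74.8
  len 0.1428 -14.6
[[0.5126, -0.2527], [0.4704, -0.4139], [0.3946, -0.3946], [0.437, -0.233]] c [ 0.4536 -0.3235  0.01  ]
  len 0.1666 -104.7
  len 0.0782 165.7
  len 0.1671 75.3
  len 0.0781 -14.6
[[0.4245, -0.2433], [0.4026, -0.3345], [0.3117, -0.3118], [0.3344, -0.2222]] c [ 0.3683 -0.2779  0.006 ]
  len 0.0938 -103.5
  len 0.0937 166.0
  len 0.0924 75.8
  len 0.0925 -13.2
cup rim [ 0.51251826 -0.05194073  0.058     ] handle end [ 0.46195272 -0.03708815  0.04      ]
tin knob [0.49732389 0.02040113 0.091     ] lid [0.49711617 0.02007917 0.078     ] [0.49784775 0.05376367 0.078     ] [ 0.49639267 -0.01323384  0.078     ]
jar cap [ 0.4629747  -0.10877493  0.106     ] [ 0.46345844 -0.08680835  0.106     ] [ 0.46249071 -0.13075252  0.106     ]
jig [ 0.62137068 -0.06149212  0.08      ]
```

```bash
python3 - <<'E'
from h import *
s=get_state();ci=camera_info('wrist');E=ci['extrinsics'];R=s['eef_rot']
c=-E[:3,:3].T@E[:3,3]
print('cam in tool',R.T@(c-s['position']));print('view dir in tool',R.T@(-E[2,:3]), 'up',R.T@E[1,:3])
cv2.imwrite('pics/w0.png',capture('wrist'))
E
```

```text
cam in tool [-0.16341989  0.08363896 -0.00043448]
view dir in tool [ 9.46298939e-01 -3.23292055e-01  7.52180804e-04] up [ 3.23292660e-01  9.46298594e-01 -9.09216601e-04]
```

View pics/w0.png

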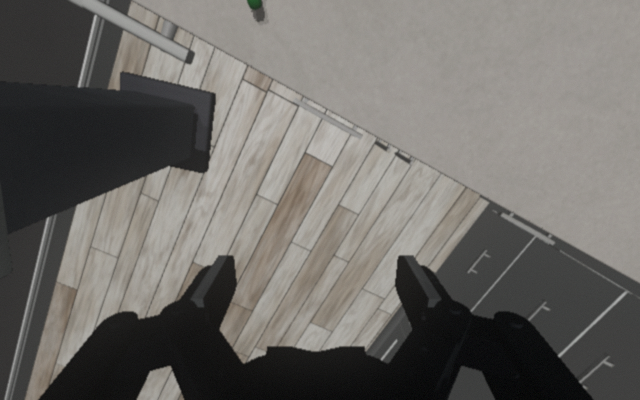

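apply_moves:
  steps:
    - [[0,0,0.04,0.012,0.018,0.002,1],[0,0,0.12,0.038,0.058,0.004,1],[0,0,0.22,0.069,0.106,0.007,1],[0,0,0.32,0.101,0.156,0.01,1],[0,0,0.43,0.134,0.208,0.012,1],[0,0,0.53,0.167,0.258,0.014,1],[0,0,0.63,0.199,0.308,0.016,1],[0,0,0.73,0.231,0.358,0.018,1],[0,0,0.83,0.263,0.408,0.02,1],[0,0,0.93,0.294,0.455,0.022,1],[0,0,1.02,0.321,0.497,0.022,1],[0,0,1.086,0.342,0.529,0.022,1]]

```text
clock: 1.65
position: [0.4809, -0.0784, 0.2308]
eef_rot: [[0.0, 0.255, 0.967], [0.0, 0.967, -0.255], [-1.0, 0.0, 0.0]]
contact_force: [0.1, -0.3, 0.4]
finger_gap: 0.0855
```

```bash
python3 - <<'E'
from h import *
s=get_state();print(s['clock'],s['position'],s['joints'].round(2)); print(s['eef_rot'].round(3))
ci=camera_info('wrist')
im=capture('wrist');cv2.imwrite('pics/w1.png',im); np.save('w1.npy',ci,allow_pickle=True)
E
```

```text
1.65 [ 0.48086661 -0.07840458  0.23081163] [ 0.64  0.32 -0.71  1.81  0.24  1.09 -0.42]
[[ 0.     0.255  0.967]
 [ 0.     0.967 -0.255]
 [-1.     0.     0.   ]]
```

View pics/w1.png

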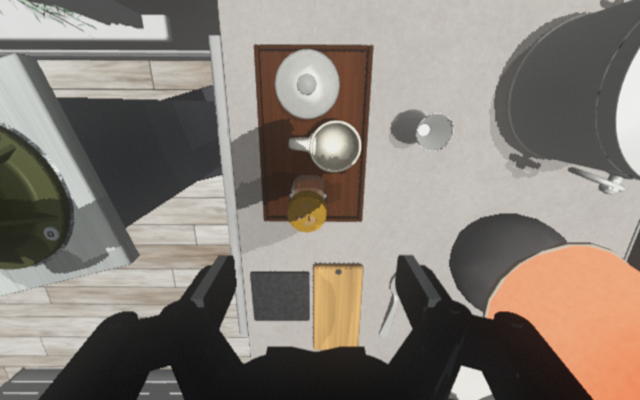

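```bash
python3 - <<'E'
from h import *
im=cv2.imread('pics/w1.png')
crop(im,245,35,385,235,3,'w1a.png')
crop(im,275,160,335,240,7,'w1c.png')
crop(im,245,255,375,355,6,'w1b.png')
E
```

```text
(no output)
```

View pics/w1a.png

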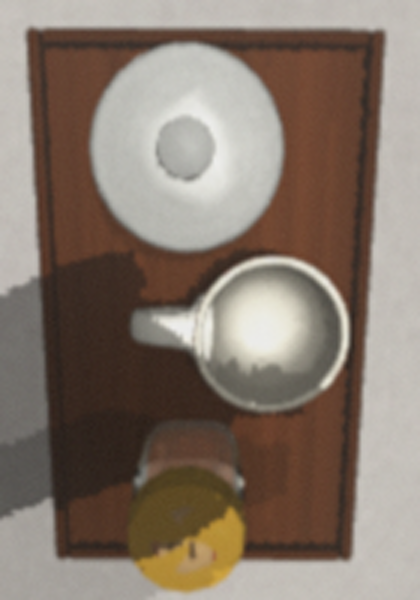

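View pics/w1c.png

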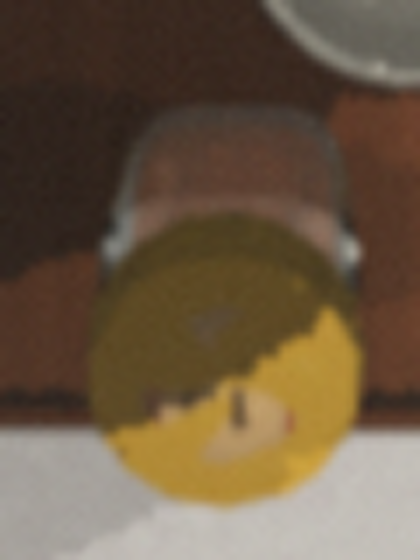

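View pics/w1b.png

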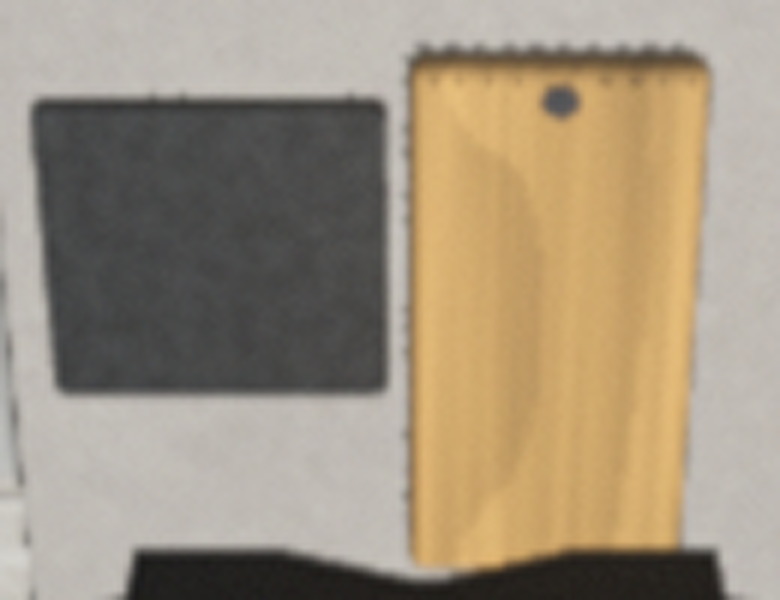

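```bash
python3 - <<'E'
from h import *
ci=np.load('w1.npy',allow_pickle=True).item()
def A(x,y,z,o,s): return atz(ci,o[0]+(x+.5)/s-.5,o[1]+(y+.5)/s-.5,z)
def rect(c,z,o,s):
    P=np.array([A(*q,z,o,s) for q in c]);print(P[:,:2].round(4).tolist(),'c',P.mean(0).round(4))
    for i in range(4): 
        e=P[(i+1)%4]-P[i];print('  len',np.linalg.norm(e).round(4),np.degrees(np.arctan2(e[1],e[0])).round(1))
a=((245,35),3);c=((275,160),7);b=((245,255),6)
rect([(29,30),(384,32),(350,559),(58,557)],.016,*a)
rect([(36,100),(385,100),(385,393),(60,393)],.006,*b)
print('board',[A(*q,.011,*b).round(4) for q in [(412,60),(710,62),(683,545),(412,545)]])
L=[A(*q,.078,*a) for q in [(90,147),(284,147),(187,42),(187,251)]]
print('lid',np.round(L,4),(L[0]+L[1])/2,(L[2]+L[3])/2)
print('knob',A(185,148,.091,*a))
L=[A(*q,.057,*a) for q in [(192,333),(349,333),(271,256),(271,411)]];print('cup',np.round(L,4),np.mean(L,0))
print('handle',A(133,327,.045,*a))
L=[A(*q,.106,*c) for q in [(90,360),(362,360),(228,215),(228,505)]];print('cap',np.round(L,4),np.mean(L,0))
print('jarcorners z.08',[A(*q,.08,*c).round(4) for q in [(105,245),(355,250)]])
print('jar back base',[A(*q,.006,*c).round(4) for q in [(140,108),(335,108)]])
E
```

```text
[[0.4487, 0.0857], [0.5855, 0.049], [0.5261, -0.1711], [0.3891, -0.1341]] c [ 0.4873 -0.0426  0.016 ]
  len 0.1416 -15.0
  len 0.228 -105.1
  len 0.1419 164.9
  len 0.2277 74.8
[[0.3379, -0.2161], [0.4278, -0.2398], [0.4025, -0.3329], [0.3131, -0.3094]] c [ 0.3703 -0.2746  0.006 ]
  len 0.0929 -14.7
  len 0.0965 -105.2
  len 0.0925 165.3
  len 0.0965 75.1
board [array([ 0.4387, -0.2268,  0.011 ]), array([ 0.5136, -0.2471,  0.011 ]), array([ 0.4735, -0.4036,  0.011 ]), array([ 0.3971, -0.3835,  0.011 ])]
lid [[ 0.4664  0.0324  0.078 ]
 [ 0.5315  0.0153  0.078 ]
 [ 0.5075  0.0552  0.078 ]
 [ 0.4898 -0.0097  0.078 ]] [0.49894156 0.02380936 0.078     ] [0.49865502 0.02276214 0.078     ]
knob [0.49835519 0.02280623 0.091     ]
cup [[ 0.4826 -0.0411  0.057 ]
 [ 0.5428 -0.057   0.057 ]
 [ 0.5198 -0.0205  0.057 ]
 [ 0.5056 -0.0798  0.057 ]] [ 0.51270765 -0.04960503  0.057     ]
handle [ 0.45922119 -0.03420651  0.045     ]
cap [[ 0.4444 -0.0975  0.106 ]
 [ 0.4856 -0.1084  0.106 ]
 [ 0.4715 -0.0801  0.106 ]
 [ 0.4587 -0.1271  0.106 ]] [ 0.46505534 -0.10328563  0.106     ]
jarcorners z.08 [array([ 0.4474, -0.0874,  0.08  ]), array([ 0.4878, -0.0989,  0.08  ])]
jar back base [array([ 0.4496, -0.0824,  0.006 ]), array([ 0.4877, -0.0925,  0.006 ])]
```

apply_moves:
  steps:
    - [[0,0,0,-0.006,-0.009,-0.02,1],[0,0,0,-0.012,-0.018,-0.05,1],[0,0,0,-0.0165,-0.027,-0.08,1],[0,0,0,-0.0165,-0.027,-0.09,1],[0,0,0,-0.0165,-0.027,-0.09,1]]

```text
clock: 2.33
position: [0.4636, -0.1071, 0.1408]
eef_rot: [[-0.001, 0.259, 0.966], [0.001, 0.966, -0.259], [-1.0, 0.0, -0.001]]
contact_force: [0.3, 0.7, 0.0]
finger_gap: 0.0854
```

```bash
python3 - <<'E'
from h import *
s=get_state();print(s['clock'],s['position'],s['joint_vel'].round(3))
ci=camera_info('wrist')
im=capture('wrist');cv2.imwrite('pics/w2.png',im); np.save('w2.npy',ci,allow_pickle=True)
print(get_state()['position'])
E
```

```text
2.325 [ 0.46363053 -0.10714829  0.14075162] [ 0.001 -0.02  -0.012 -0.025 -0.006  0.013  0.008]
[ 0.46420409 -0.10704821  0.14140662]
```

View pics/w2.png

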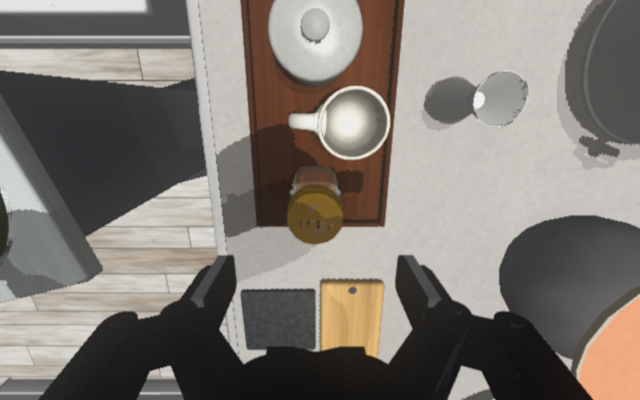

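apply_moves:
  steps:
    - [[0,0,0,0,0,-0.02,1],[0,0,0,0,0,-0.05,1],[0,0,0,0,0,-0.08,1],[0,0,0,0,0,-0.091,1],[0,0,0,0,0,-0.091,1],[0,0,0,0,0,-0.091,0.4],[0,0,0,0,0,-0.091,0.3],[0,0,0,0,0,-0.091,0.3],[0,0,0,0,0,-0.091,0.3],[0,0,0,0,0,-0.091,0.3],[0,0,0,0,0,-0.091,0.3],[0,0,0,0,0,-0.091,0.3]]
  squeeze: 40

```text
clock: 3.88
position: [0.464, -0.1076, 0.0507]
eef_rot: [[0.001, 0.259, 0.966], [-0.001, 0.966, -0.259], [-1.0, -0.0, 0.001]]
contact_force: [-1.6, -0.2, 7.0]
finger_gap: 0.043
```

```bash
python3 - <<'E'
from h import *
s=get_state();print(s['clock'],s['position'],s['contact_force'],s['finger_gap'],s['joints'].round(2))
ci=camera_info('wrist')
im=capture('wrist');cv2.imwrite('pics/w3.png',im)
E
```

```text
3.875 [ 0.46402654 -0.10764154  0.05070838] [-1.626309   -0.23227613  7.00899552] 0.043036198815840684 [ 0.56  0.53 -0.56  2.08  0.47  0.65 -0.58]
```

View pics/w3.png

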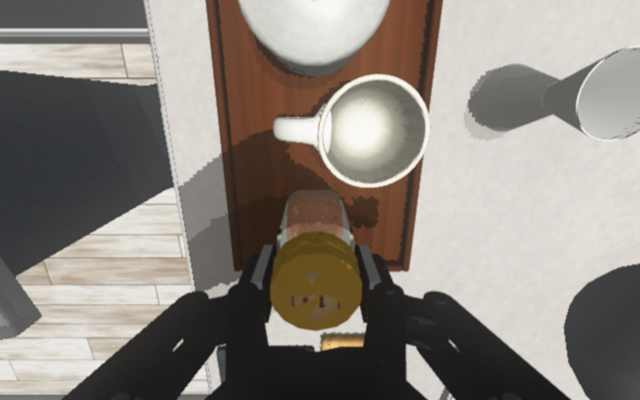

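apply_moves:
  steps:
    - [[0,0,0,0,0,0.005,0.3],[0,0,0,0,0,0.015,0.3],[0,0,0,0,0,0.03,0.3],[0,0,0,0,0,0.055,0.3],[0,0,0,-0.002,-0.01,0.08,0.3],[0,0,0,-0.004,-0.035,0.09,0.3],[0,0,0,-0.006,-0.075,0.09,0.3],[0,0,0,-0.01,-0.12,0.09,0.3],[0,0,0,-0.014,-0.165,0.09,0.3],[0,0,0,-0.018,-0.21,0.09,0.3],[0,0,0,-0.021,-0.24,0.085,0.3],[0,0,0,-0.021,-0.254,0.075,0.3]]

```text
clock: 5.42
position: [0.4422, -0.3636, 0.1253]
eef_rot: [[0.001, 0.262, 0.965], [-0.001, 0.965, -0.262], [-1.0, -0.001, 0.001]]
contact_force: [0.4, 0.6, -0.6]
finger_gap: 0.0435
```

```bash
python3 - <<'E'
from h import *
s=get_state();print(s['clock'],s['position'],s['contact_force'],s['finger_gap'],s['joints'].round(2))
im=capture('top');crop(im,200,130,420,290,3.6,'t1.png')
im=capture('wrist');cv2.imwrite('pics/w4.png',im)
E
```

```text
5.425 [ 0.44215965 -0.36358261  0.12530559] [ 0.39245456  0.55647505 -0.64880949] 0.04354144966731307 [ 1.04  0.56 -0.61  1.76  0.38  0.95  0.  ]
```

View pics/t1.png

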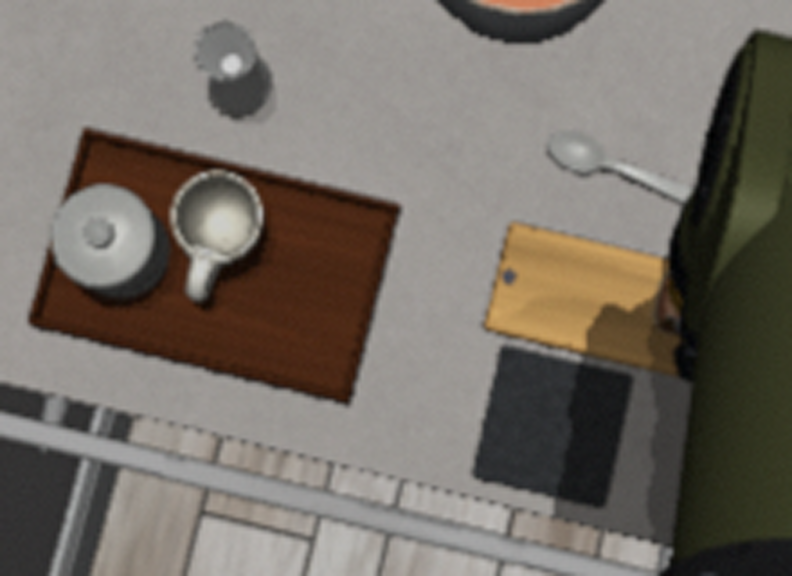

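View pics/w4.png

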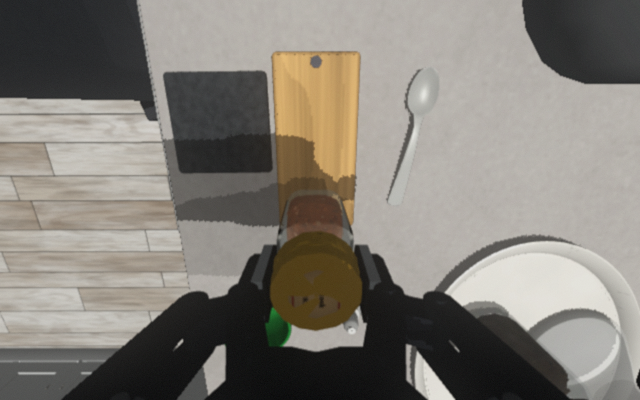

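```bash
python3 - <<'E'
from h import *
s=get_state();print(s['position'])
ci=camera_info('wrist');a=atz(ci,272,52,.012);b=atz(ci,360,52,.012)
y=np.array([.259,.966,0]);print(a,b,np.linalg.norm(a-b),'centre',(a+b)/2-.085*y)
P=np.array([atz(ci,*q,.006) for q in [(163,72),(266,71),(272,171),(180,173)]]);print(P,P.mean(0))
E
```

```text
[ 0.44167363 -0.36215284  0.12382076]
[ 0.43788145 -0.22995505  0.012     ] [ 0.51239865 -0.25002069  0.012     ] 0.07717151737288797 centre [ 0.45312505 -0.32209787  0.012     ]
[[ 0.33587687 -0.21850931  0.006     ]
 [ 0.42722602 -0.24223249  0.006     ]
 [ 0.40378868 -0.33257691  0.006     ]
 [ 0.31212442 -0.31011811  0.006     ]] [ 0.369754   -0.27585921  0.006     ]
```

apply_moves:
  steps:
    - [[0,0,0,0,0,-0.015,0.3],[0,0,0,0,0,-0.04,0.3],[0,0,0,0,0,-0.057,0.3],[0,0,0,0,0,-0.065,0.3],[0,0,0,0,0,-0.068,0.3],[0,0,0,0,0,-0.069,0.3],[0,0,0,0,0,-0.069,0.3],[0,0,0,0,0,-0.069,0.7],[0,0,0,0,0,-0.069,1],[0,0,0,0,0,-0.069,1],[0,0,0,0,0,-0.069,1]]

```text
clock: 6.9
position: [0.4426, -0.3616, 0.0557]
eef_rot: [[0.0, 0.259, 0.966], [0.0, 0.966, -0.259], [-1.0, 0.0, 0.0]]
contact_force: [0.3, -0.6, -1.2]
finger_gap: 0.0855
```

```bash
python3 - <<'E'
from h import *
s=get_state();print(s['clock'],s['position'],s['contact_force'],s['finger_gap'])
im=capture('wrist');cv2.imwrite('pics/w5.png',im)
E
```

```text
6.9 [ 0.44261912 -0.36158597  0.05574522] [ 0.34808307 -0.61320888 -1.18284532] 0.08549414433893252
```

View pics/w5.png

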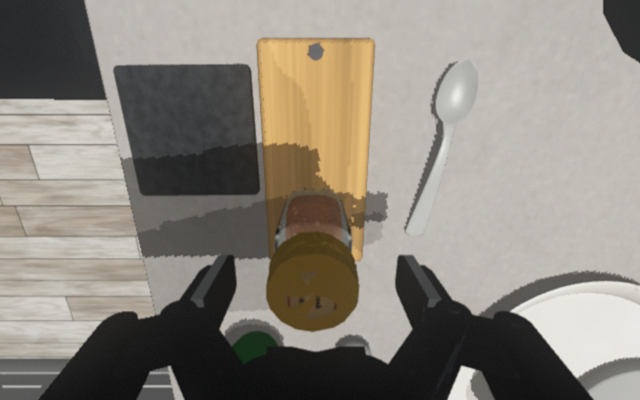

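apply_moves:
  steps:
    - [[0,0,0,0,0,0.02,1],[0,0,0,0,0,0.06,1],[0,0,0,0.001,0.008,0.1,1],[0,0,0,0.005,0.04,0.12,1],[0,0,0,0.012,0.09,0.12,1],[0,0,0,0.02,0.148,0.12,1],[0,0,0,0.03,0.206,0.12,1],[0,0,0,0.038,0.264,0.12,1],[0,0,0,0.046,0.318,0.12,1],[0,0,0,0.052,0.36,0.12,1],[0,0,0,0.055,0.3836,0.11,1],[0,0,0,0.055,0.3836,0.1,1]]

```text
clock: 8.45
position: [0.4978, 0.0243, 0.1557]
eef_rot: [[0.001, 0.255, 0.967], [0.001, 0.967, -0.255], [-1.0, 0.001, 0.001]]
contact_force: [0.3, -1.1, -0.1]
finger_gap: 0.0851
```

apply_moves:
  steps:
    - [[0,0,0,0,0,0,0.5],[0,0,0,0,0,0,0.5]]

```text
clock: 8.7
position: [0.4976, 0.0207, 0.1558]
eef_rot: [[-0.0, 0.261, 0.965], [-0.0, 0.965, -0.261], [-1.0, -0.001, -0.0]]
contact_force: [0.7, -0.2, 0.1]
finger_gap: 0.0516
```

```bash
python3 - <<'E'
from h import *
s=get_state();print(s['clock'],s['position'],s['contact_force'],s['finger_gap'],s['joints'].round(2))
im=capture('wrist');cv2.imwrite('pics/w6.png',im)
E
```

```text
8.7 [0.49758766 0.02072093 0.15578786] [ 0.7024278  -0.20430851  0.08570801] 0.05158082288676733 [ 0.4   0.43 -0.69  1.9   0.34  0.93 -0.72]
```

View pics/w6.png

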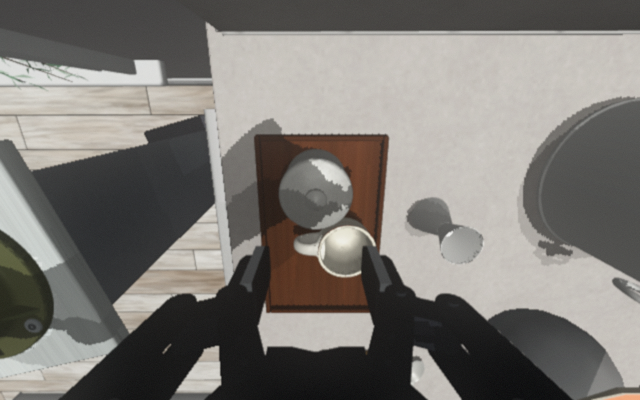

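```bash
python3 - <<'E'
from h import *
ci=camera_info('wrist');print(get_state()['position'])
im=cv2.imread('pics/w6.png');crop(im,270,140,370,240,6,'w6a.png')
for v in (193,196,199):print(atz(ci,316,v,.091))
E
```

```text
[0.49767592 0.02083887 0.15593063]
[0.50147602 0.03202172 0.091     ]
[0.50077981 0.02942758 0.091     ]
[0.50007852 0.02681451 0.091     ]
```

View pics/w6a.png

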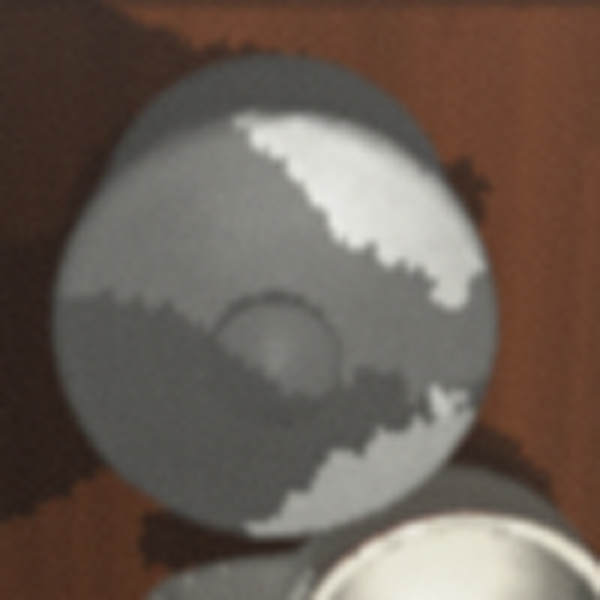

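```bash
python3 - <<'E'
from h import *
ci=camera_info('wrist')
A=lambda x,y,z:atz(ci,270+(x+.5)/6-.5,140+(y+.5)/6-.5,z)
for z in(.074,.078):
    t,b,l,r=A(276,110,z),A(265,535,z),A(55,318,z),A(497,318,z);print(t,b,(t+b)/2,(l+r)/2,np.linalg.norm(t-b),np.linalg.norm(l-r))
print(A(277,355,.091))
E
```

```text
[0.50813078 0.05808198 0.074     ] [ 0.48876295 -0.00720009  0.074     ] [0.49844686 0.02544095 0.074     ] [0.49985812 0.02731277 0.074     ] 0.06809450249839695 0.06731897800844823
[0.50831891 0.05879431 0.078     ] [ 0.48926687 -0.0054233   0.078     ] [0.49879289 0.02668551 0.078     ] [0.50018114 0.0285268  0.078     ] 0.06698419043868903 0.06622131123084388
[0.4999303  0.02708867 0.091     ]
```

apply_moves:
  steps:
    - [[0,0,0,0.001,0.003,-0.02,0.5],[0,0,0,0.001,0.003,-0.045,0.5],[0,0,0,0.001,0.003,-0.065,0.5],[0,0,0,0.001,0.003,-0.0755,0.5],[0,0,0,0.001,0.003,-0.0755,0.5],[0,0,0,0.001,0.003,-0.0755,0.3],[0,0,0,0.001,0.003,-0.0755,0.2],[0,0,0,0.001,0.003,-0.0755,0],[0,0,0,0.001,0.003,-0.0755,0],[0,0,0,0.001,0.003,-0.0755,0],[0,0,0,0.001,0.003,-0.0755,0]]
  squeeze: 60

```text
clock: 10.12
position: [0.4986, 0.0251, 0.0803]
eef_rot: [[-0.0, 0.259, 0.966], [0.0, 0.966, -0.259], [-1.0, -0.0, -0.0]]
contact_force: [0.6, 0.6, 1.0]
finger_gap: 0.0004
```

```bash
python3 - <<'E'
from h import *
s=get_state();print(s['clock'],s['position'],s['contact_force'],s['finger_gap'],s['joints'].round(2))
im=capture('wrist');cv2.imwrite('pics/w7.png',im)
E
```

```text
10.125 [0.49857149 0.02506487 0.08028132] [0.58253868 0.58746591 1.00740371] 0.00039563000181571203 [ 0.33  0.52 -0.63  1.99  0.44  0.76 -0.83]
```

View pics/w7.png

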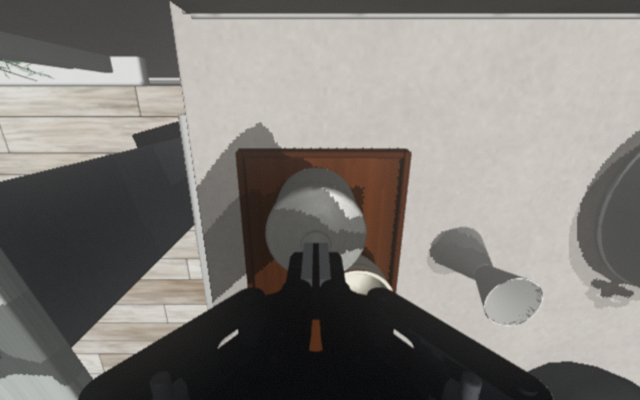

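```bash
python3 - <<'E'
from h import *
np.save('w7.npy',camera_info('wrist'),allow_pickle=True)
im=cv2.imread('pics/w7.png');crop(im,230,140,420,300,4,'w7a.png')
im=capture('top');cv2.imwrite('pics/t2f.png',im);crop(im,200,130,330,250,6,'t2.png')
im=capture('scene');cv2.imwrite('pics/s2.png',im)
E
```

```text
(no output)
```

View pics/w7a.png

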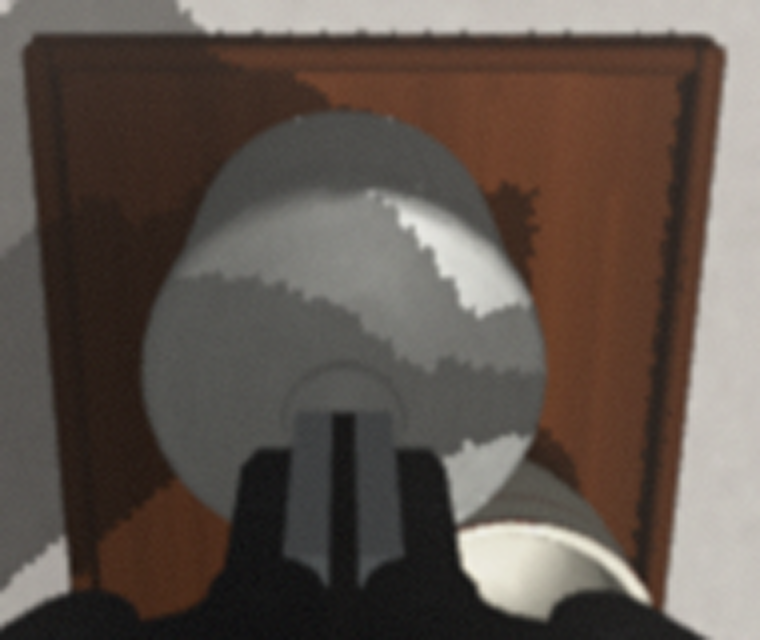

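View pics/t2.png

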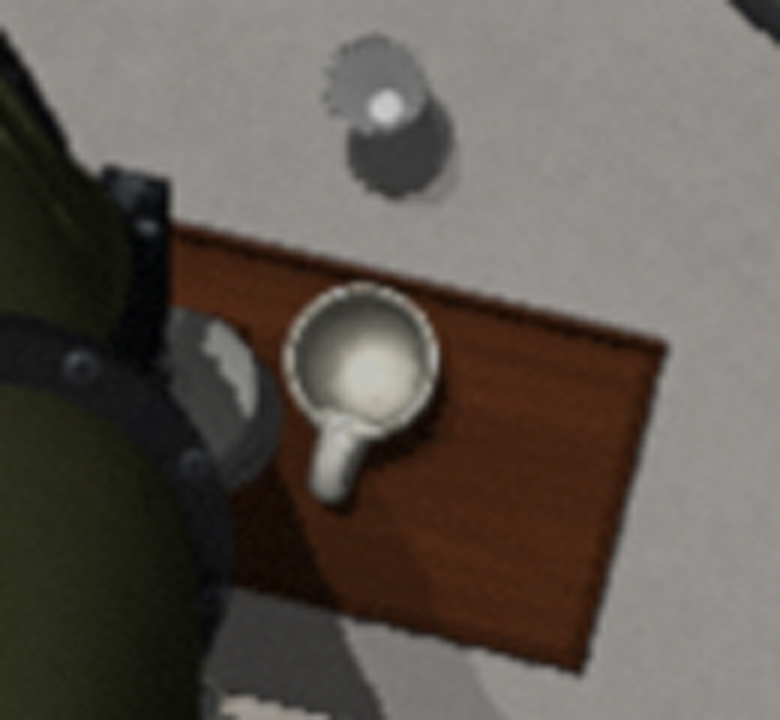

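View pics/s2.png

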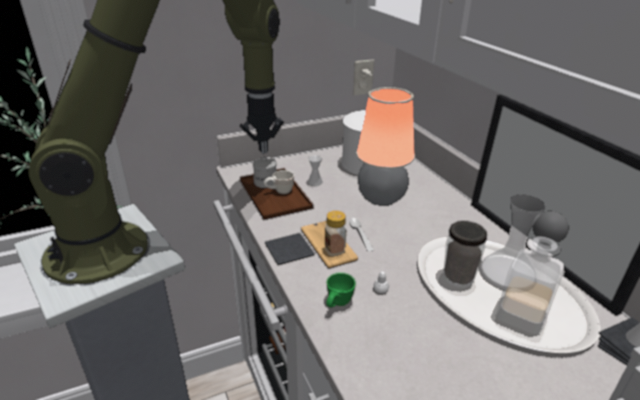

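```bash
python3 - <<'E'
from h import *
ci=np.load('w7.npy',allow_pickle=True).item();p=np.array([.4986,.0251,.0803]);y=np.array([.259,.966,0])
def c(q): u=proj(ci,q);return ((u-[230,140])*4).round(0)
print('TCP',c(p),'tcp+11y',c(p+.011*y),'z100',c(p+[0,0,.0193]))
for k in (-.005,0,.005,.01):
  q=p+k*y; q[2]=.091
  print(k,'knob top centre',c(q),'near',c(q+.01*y),'far',c(q-.01*y)); q[2]=.078;print('  lid centre',c(q),c(q+.035*y))
E
```

```text
TCP [340. 402.] tcp+11y [340. 340.] z100 [340. 464.]
-0.005 knob top centre [340. 464.] near [340. 405.] far [340. 520.]
  lid centre [340. 423.] [341. 221.]
0 knob top centre [340. 435.] near [340. 375.] far [340. 492.]
  lid centre [340. 396.] [341. 190.]
0.005 knob top centre [340. 405.] near [340. 345.] far [340. 464.]
  lid centre [340. 368.] [341. 159.]
0.01 knob top centre [340. 375.] near [340. 313.] far [340. 435.]
  lid centre [340. 340.] [341. 126.]
```

```bash
python3 - <<'E'
from h import *
im=cv2.imread('pics/s2.png');crop(im,220,80,340,220,5,'s2a.png')
ci=camera_info('scene');p=np.array([.4986,.0251,.0803])
for q in (p,[.4986,.0251,.0993],[.4986,.0251,.091],[.4986,.0251,.006],[.5127,-.0505,.058],[.443,-.3615,.112]):
    print((proj(ci,q)-[220,80])*5)
E
```

```text
[218.11279487 394.33859884]
[216.35590217 364.87867846]
[217.12653502 377.80080071]
[224.74519215 505.551933  ]
[314.40698418 470.01584885]
[581.35162602 670.48339933]
```

View pics/s2a.png

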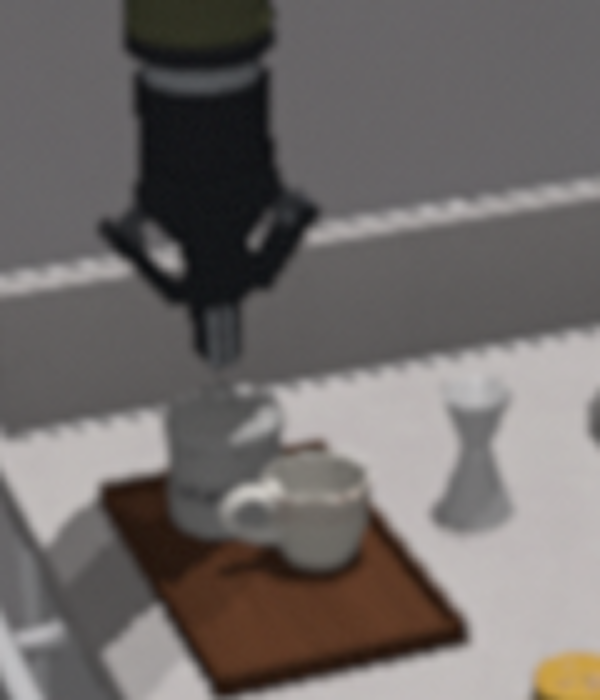

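apply_moves:
  steps:
    - [[0,0,0,0,0,0,0.3],[0,0,0,0,0,0,0.45],[0,0,0,0,0,0,0.45],[0,0,0,0,0.001,-0.008,0.45],[0,0,0,0,0.001,-0.014,0.45],[0,0,0,0,0.001,-0.018,0.45],[0,0,0,0,0.001,-0.018,0.45],[0,0,0,0,0.001,-0.018,0.3],[0,0,0,0,0.001,-0.018,0],[0,0,0,0,0.001,-0.018,0],[0,0,0,0,0.001,-0.018,0],[0,0,0,0,0.001,-0.018,0]]
  squeeze: 60

```text
clock: 11.78
position: [0.4989, 0.0261, 0.0625]
eef_rot: [[0.001, 0.259, 0.966], [0.0, 0.966, -0.259], [-1.0, 0.0, 0.001]]
contact_force: [1.0, -0.7, 3.2]
finger_gap: 0.0128
```

```bash
python3 - <<'E'
from h import *
s=get_state();print(s['clock'],s['position'],s['contact_force'],s['finger_gap'],s['joints'].round(2))
im=capture('scene');crop(im,220,80,340,220,5,'s3a.png')
im=capture('wrist');crop(im,220,120,430,300,3.6,'w8.png')
E
```

```text
11.775 [0.49889044 0.02607338 0.06251131] [ 0.99974175 -0.67980137  3.22763579] 0.012794511411085303 [ 0.31  0.55 -0.61  2.01  0.47  0.72 -0.85]
```

View pics/s3a.png

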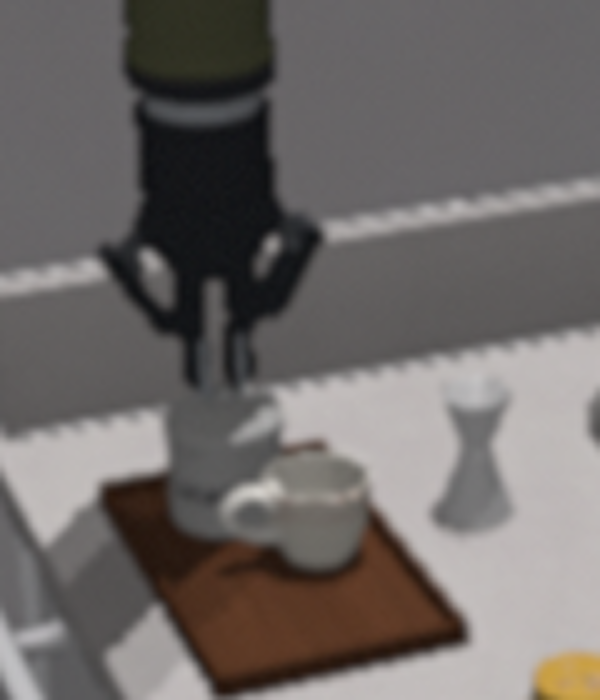

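View pics/w8.png

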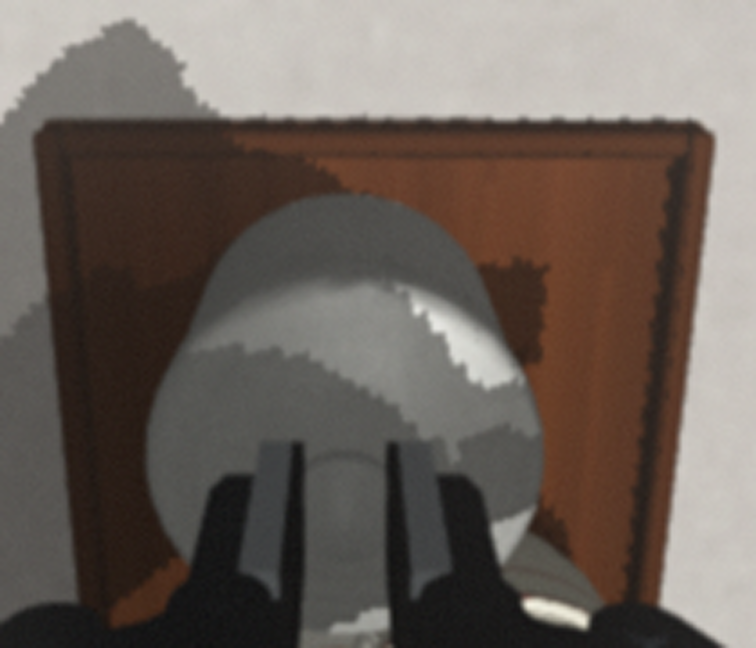

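apply_moves:
  steps:
    - [[0,0,0,0,0,0,0],[0,0,0,0,0,0,0],[0,0,0,0,0,0.003,0],[0,0,0,0,0,0.008,0],[0,0,0,0,0,0.015,0],[0,0,0,0,0,0.02,0],[0,0,0,0,0,0.02,0]]
  squeeze: 60

```text
clock: 12.75
position: [0.4989, 0.0261, 0.0828]
eef_rot: [[0.001, 0.259, 0.966], [0.0, 0.966, -0.259], [-1.0, 0.0, 0.001]]
contact_force: [1.2, -0.6, -2.8]
finger_gap: 0.0132
```

```bash
python3 - <<'E'
from h import *
s=get_state();print(s['clock'],s['position'],s['contact_force'],s['finger_gap'])
im=capture('scene');crop(im,220,80,340,220,5,'s4a.png')
im=capture('wrist');crop(im,220,120,430,300,3.6,'w9.png')
E
```

```text
12.75 [0.498859   0.02607661 0.08275094] [ 1.1649972  -0.60522782 -2.79008073] 0.013237380686125481
```

View pics/s4a.png

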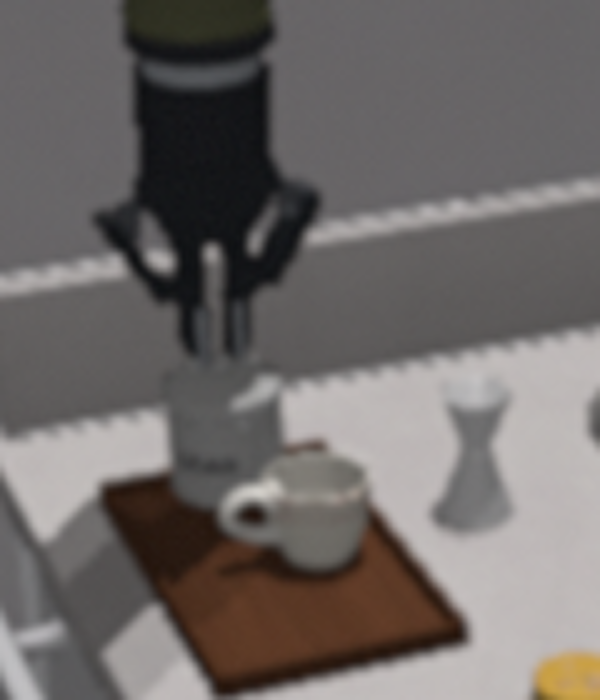

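View pics/w9.png

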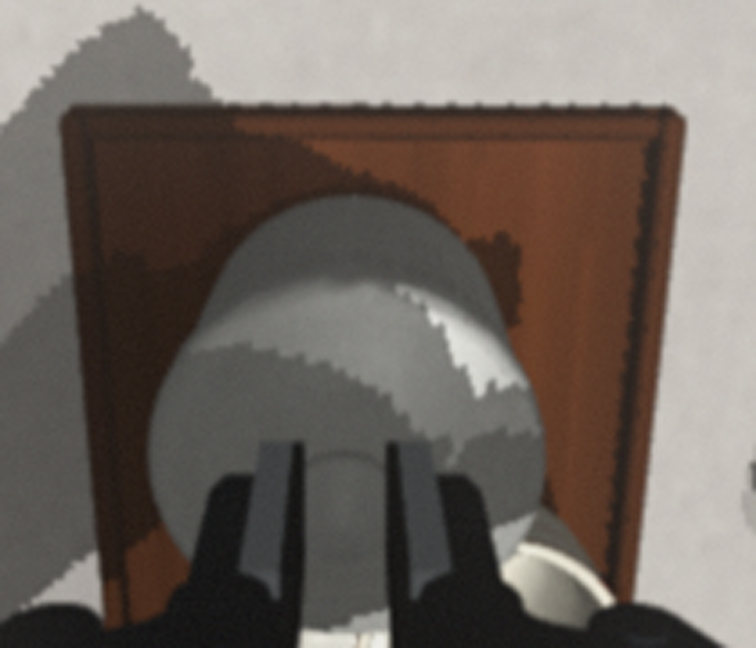

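apply_moves:
  steps:
    - [[0,0,0,0,0,0.015,0],[0,0,0,0,0,0.04,0],[0,0,0,-0.001,-0.006,0.06,0],[0,0,0,-0.003,-0.026,0.065,0],[0,0,0,-0.007,-0.06,0.065,0],[0,0,0,-0.012,-0.104,0.065,0],[0,0,0,-0.017,-0.15,0.065,0],[0,0,0,-0.022,-0.196,0.065,0],[0,0,0,-0.027,-0.24,0.065,0],[0,0,0,-0.031,-0.276,0.06,0],[0,0,0,-0.034,-0.299,0.055,0],[0,0,0,-0.035,-0.309,0.045,0]]

```text
clock: 14.35
position: [0.4636, -0.2839, 0.1273]
eef_rot: [[0.001, 0.26, 0.966], [-0.0, 0.966, -0.26], [-1.0, -0.0, 0.001]]
contact_force: [-0.1, 0.2, -2.3]
finger_gap: 0.0131
```

```bash
python3 - <<'E'
from h import *
s=get_state();print(s['clock'],s['position'],s['contact_force'],s['finger_gap'],s['joints'].round(2))
im=capture('scene');crop(im,220,80,400,280,3,'s5a.png')
im=capture('wrist');cv2.imwrite('pics/w10.png',im)
E
```

```text
14.35 [ 0.46358619 -0.28392856  0.12732135] [-0.14540589  0.23847117 -2.34279084] 0.013143517346946089 [ 0.93  0.52 -0.65  1.83  0.39  0.92 -0.15]
```

View pics/s5a.png

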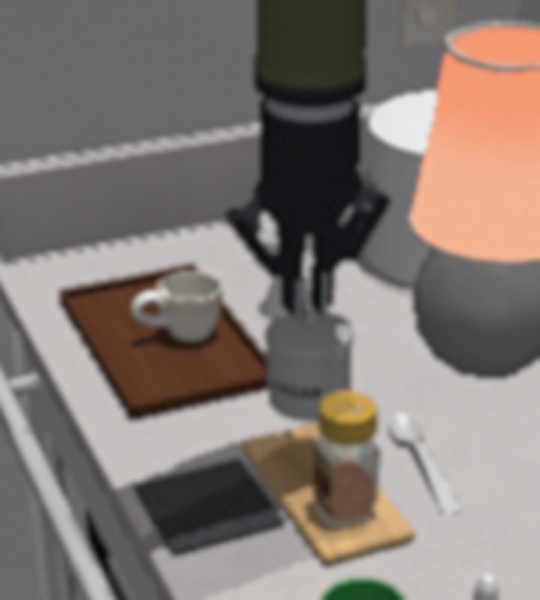

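View pics/w10.png

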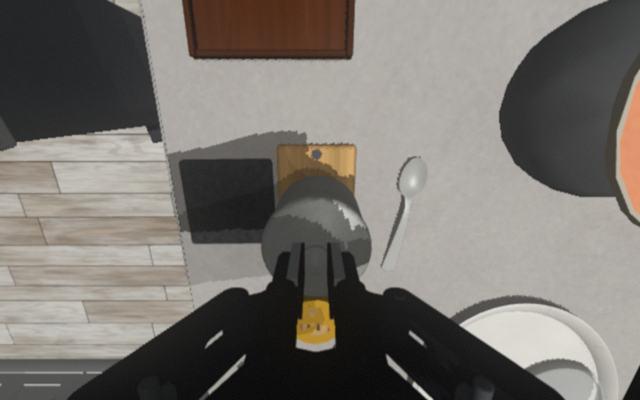

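apply_moves:
  steps:
    - [[0,0,0,0,0,-0.012,0],[0,0,0,0,0,-0.033,0],[0,0,0,0,0,-0.048,0],[0,0,0,0,0,-0.055,0],[0,0,0,0,0,-0.058,0],[0,0,0,0,0,-0.059,0],[0,0,0,0,0,-0.059,0],[0,0,0,0,0,-0.059,0.3],[0,0,0,0,0,-0.059,0.5],[0,0,0,0,0,-0.059,0.5],[0,0,0,0,0,-0.04,0.5],[0,0,0,0,0,-0.01,0.7]]

```text
clock: 15.95
position: [0.4629, -0.2826, 0.1171]
eef_rot: [[-0.002, 0.259, 0.966], [0.001, 0.966, -0.259], [-1.0, 0.001, -0.002]]
contact_force: [0.4, -0.2, -1.1]
finger_gap: 0.0591
```

```bash
python3 - <<'E'
from h import *
s=get_state();print(s['clock'],s['position'],s['contact_force'],s['finger_gap'],s['joints'].round(2))
im=capture('scene');crop(im,220,80,400,280,3,'s6a.png')
im=capture('wrist');cv2.imwrite('pics/w11.png',im)
E
```

```text
15.95 [ 0.46287032 -0.28264195  0.11707107] [ 0.37233778 -0.15027428 -1.06729477] 0.05910966590265461 [ 0.93  0.53 -0.64  1.84  0.4   0.9  -0.16]
```

View pics/s6a.png

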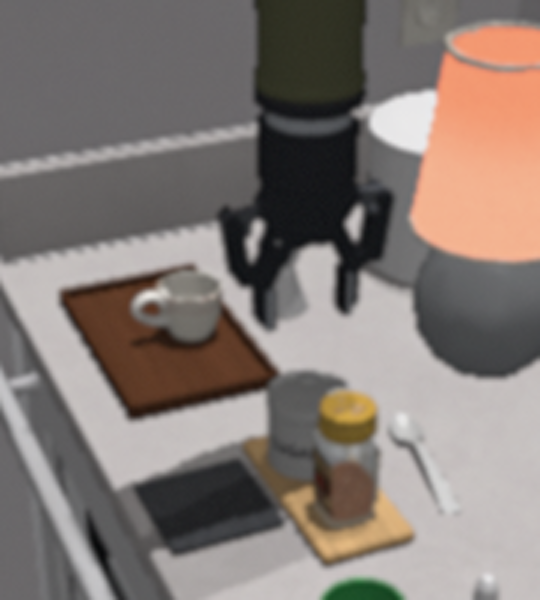

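View pics/w11.png

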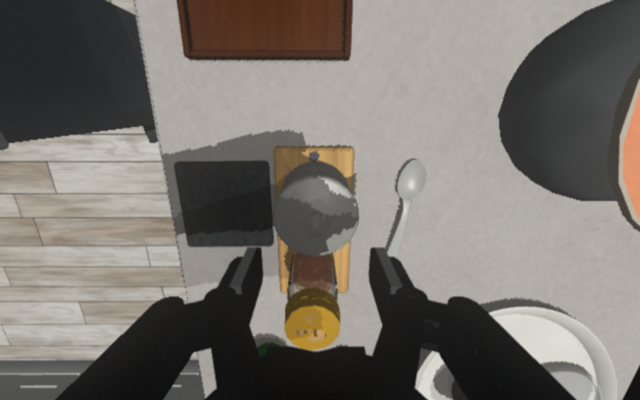

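apply_moves:
  steps:
    - [[0,0,-0.08,0.002,0.01,0.006,1],[0,0,-0.23,0.007,0.03,0.012,1],[0,0,-0.4,0.013,0.058,0.015,1],[0,0,-0.57,0.019,0.088,0.015,1],[0,0,-0.74,0.025,0.118,0.015,1],[0,0,-0.91,0.031,0.148,0.015,1],[0,0,-1.08,0.037,0.175,0.015,1],[0,0,-1.25,0.042,0.2,0.015,1],[0,0,-1.41,0.046,0.22,0.015,1],[0,0,-1.53,0.049,0.2315,0.015,1],[0,0,-1.571,0.049,0.2315,0.015,1],[0,0,-1.571,0.049,0.2315,0.015,1]]

```text
clock: 17.55
position: [0.5122, -0.0521, 0.132]
eef_rot: [[-0.001, 0.966, -0.258], [-0.001, -0.258, -0.966], [-1.0, -0.0, 0.001]]
contact_force: [0.6, -0.2, -0.1]
finger_gap: 0.0852
```

```bash
python3 - <<'E'
from h import *
s=get_state();print(s['clock'],s['position'],s['contact_force'],s['finger_gap'],s['joints'].round(2))
ci=camera_info('wrist')
im=capture('wrist');cv2.imwrite('pics/w12.png',im);np.save('w12.npy',ci,allow_pickle=True)
im=capture('scene');crop(im,220,80,400,280,3,'s7a.png')
print(get_state()['position'])
for d in (0,.018,.03): print(d,(proj(camera_info('scene'),s['position']+[0,0,d])-[220,80])*3)
E
```

```text
17.55 [ 0.51223394 -0.05211835  0.13199739] [ 0.5523894  -0.18207058 -0.09022672] 0.08519786317608552 [ 0.22  0.42 -0.24  1.9   0.13  0.84 -1.92]
[ 0.51229315 -0.05235573  0.13209219]
0 [186.67186225 212.12552016]
0.018 [186.02625019 194.29179728]
0.03 [185.5905811  182.25732294]
```

View pics/w12.png

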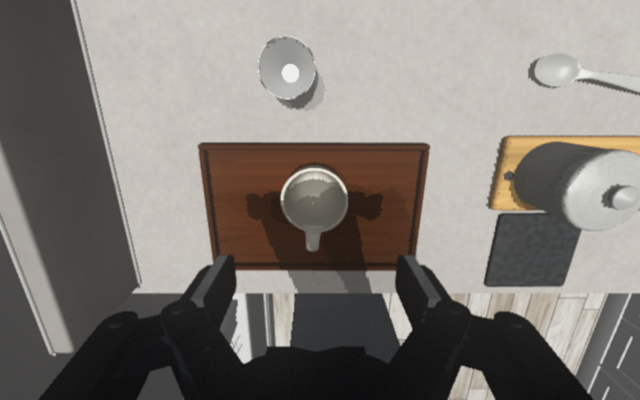

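View pics/s7a.png

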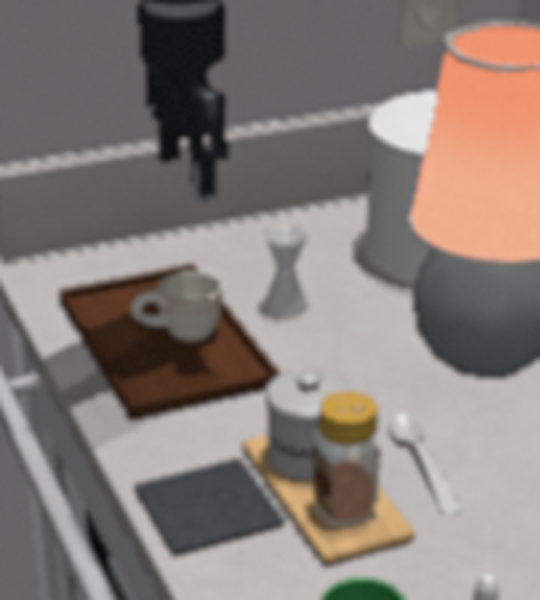

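```bash
python3 - <<'E'
from h import *
ci=np.load('w12.npy',allow_pickle=True).item()
im=cv2.imread('pics/w12.png');crop(im,265,150,365,260,5,'w12a.png')
L=[atz(ci,u,v,.057) for u,v in [(281,200),(349,200),(315,167),(315,232)]];print(np.round(L,4),np.mean(L,0))
P=[atz(ci,*q,.006) for q in [(497,213),(580,213),(564,288),(486,284)]];print(np.round(P,4),np.mean(P,0))
E
```

```text
[[ 0.5219 -0.0225  0.057 ]
 [ 0.5062 -0.0814  0.057 ]
 [ 0.5431 -0.0597  0.057 ]
 [ 0.4836 -0.0438  0.057 ]] [ 0.51372465 -0.0518714   0.057     ]
[[ 0.4307 -0.238   0.006 ]
 [ 0.407  -0.3268  0.006 ]
 [ 0.3094 -0.3116  0.006 ]
 [ 0.3398 -0.22    0.006 ]] [ 0.37172837 -0.27409856  0.006     ]
```

View pics/w12a.png

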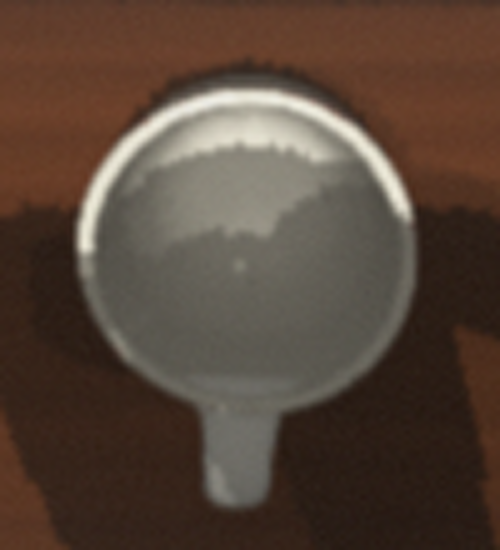

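apply_moves:
  steps:
    - [[0,0,0,0.001,0.001,-0.015,1],[0,0,0,0.001,0.001,-0.045,1],[0,0,0,0.001,0.001,-0.08,1],[0,0,0,0.001,0.001,-0.105,1],[0,0,0,0.001,0.001,-0.12,1],[0,0,0,0.001,0.001,-0.126,1],[0,0,0,0.001,0.001,-0.126,1]]

```text
clock: 18.52
position: [0.5136, -0.0505, 0.0063]
eef_rot: [[-0.0, 0.966, -0.259], [0.0, -0.259, -0.966], [-1.0, -0.0, -0.0]]
contact_force: [-1.0, -0.7, -0.8]
finger_gap: 0.0857
```

```bash
python3 - <<'E'
from h import *
s=get_state();print(s['clock'],s['position'],s['contact_force'],s['finger_gap'],s['joints'].round(2))
im=capture('wrist');cv2.imwrite('pics/w13.png',im)
im=capture('scene');crop(im,220,80,340,220,5,'s8a.png')
E
```

```text
18.525 [ 0.51364442 -0.05049558  0.00627197] [-0.96199061 -0.67811413 -0.79867893] 0.08565090842168142 [ 0.17  0.61 -0.18  2.02  0.21  0.53 -1.99]
```

View pics/w13.png

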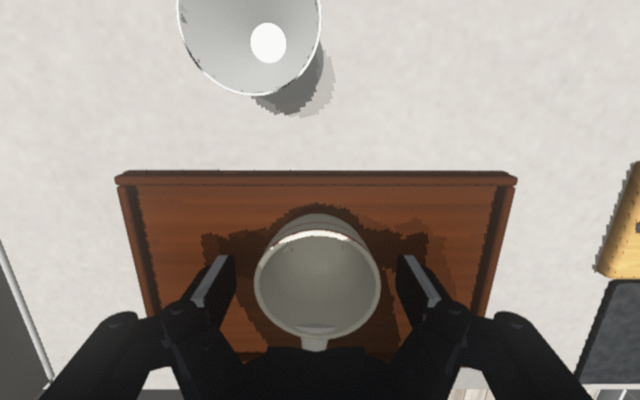

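View pics/s8a.png

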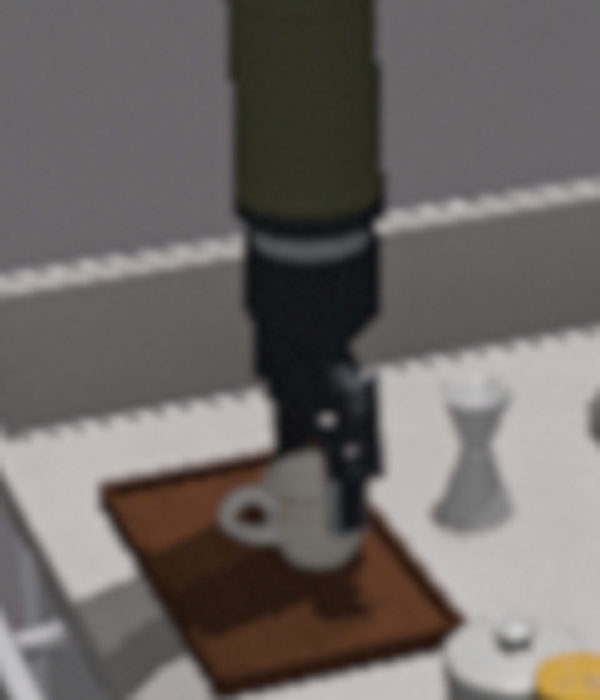

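apply_moves:
  steps:
    - [[0,0,0,0,0,0,0.6],[0,0,0,0,0,0,0.5],[0,0,0,0,0,0,0.4],[0,0,0,0,0,0,0.4],[0,0,0,0,0,0,0.4],[0,0,0,0,0,0.003,0.4],[0,0,0,0,0,0.01,0.4],[0,0,0,0,0,0.02,0.4],[0,0,0,0,0,0.025,0.4],[0,0,0,0,0,0.025,0.4]]
  squeeze: 45

```text
clock: 19.88
position: [0.5139, -0.0505, 0.0318]
eef_rot: [[0.001, 0.966, -0.259], [-0.0, -0.259, -0.966], [-1.0, 0.001, -0.0]]
contact_force: [0.1, -0.8, -1.6]
finger_gap: 0.0583
```

```bash
python3 - <<'E'
from h import *
s=get_state();print(s['clock'],s['position'],s['contact_force'],s['finger_gap'],s['joints'].round(2))
im=capture('wrist');cv2.imwrite('pics/w14.png',im)
im=capture('scene');crop(im,220,80,340,220,5,'s9a.png')
E
```

```text
19.875 [ 0.51392869 -0.05048803  0.03184764] [ 0.09089693 -0.80241658 -1.62660322] 0.05830712735051998 [ 0.18  0.56 -0.2   2.    0.19  0.59 -1.98]
```

View pics/w14.png

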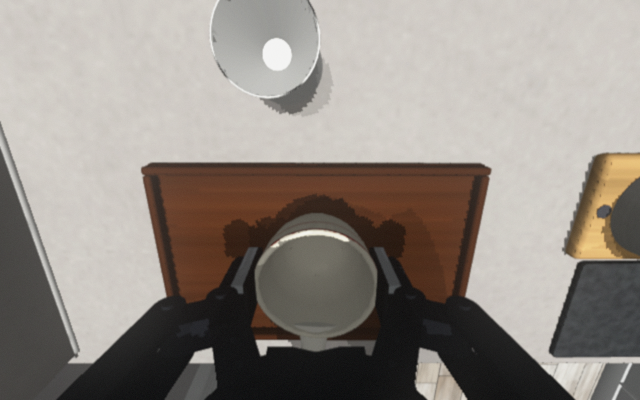

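View pics/s9a.png

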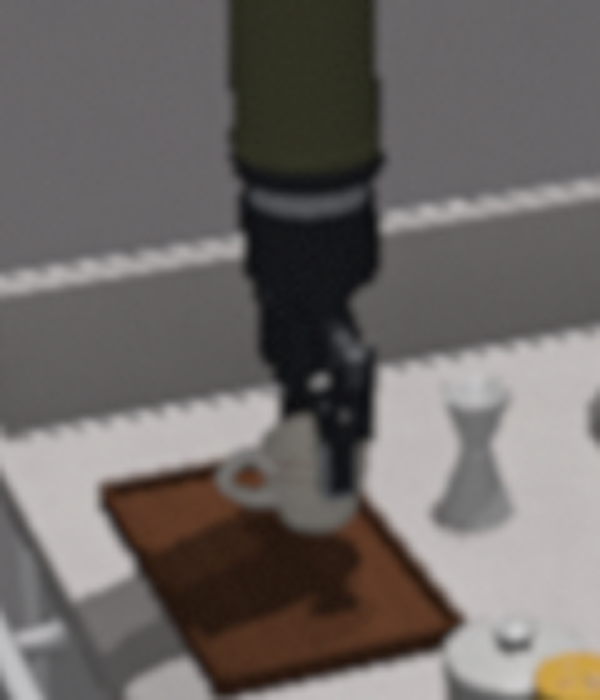

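apply_moves:
  steps:
    - [[0,0,0,-0.008,-0.006,0.015,0.4],[0,0,0,-0.026,-0.022,0.03,0.4],[0,0,0,-0.05,-0.044,0.03,0.4],[0,0,0,-0.076,-0.07,0.03,0.4],[0,0,0,-0.1,-0.1,0.03,0.4],[0,0,0,-0.12,-0.132,0.03,0.4],[0,0,0,-0.134,-0.164,0.03,0.4],[0,0,0,-0.142,-0.194,0.03,0.4],[0,0,0,-0.1435,-0.215,0.025,0.4],[0,0,0,-0.1435,-0.2255,0.015,0.4],[0,0,0,-0.1435,-0.2255,0.005,0.4],[0,0,0,-0.1435,-0.2255,0.005,0.4]]

```text
clock: 21.48
position: [0.3696, -0.2745, 0.0354]
eef_rot: [[-0.002, 0.966, -0.258], [0.002, -0.258, -0.966], [-1.0, -0.002, -0.001]]
contact_force: [0.9, -0.2, -1.6]
finger_gap: 0.0586
```

```bash
python3 - <<'E'
from h import *
s=get_state();print(s['clock'],s['position'],s['contact_force'],s['finger_gap'],s['joints'].round(2))
ci=camera_info('wrist');np.save('w15.npy',ci,allow_pickle=True)
im=capture('wrist');cv2.imwrite('pics/w15.png',im)
im=capture('scene');crop(im,220,130,400,330,3,'s10a.png')
E
```

```text
21.475 [ 0.36956753 -0.27449385  0.03541981] [ 0.87598938 -0.22257922 -1.57116057] 0.05863092442064492 [ 0.74  0.5  -0.22  2.14  0.21  0.52 -1.47]
```

View pics/w15.png

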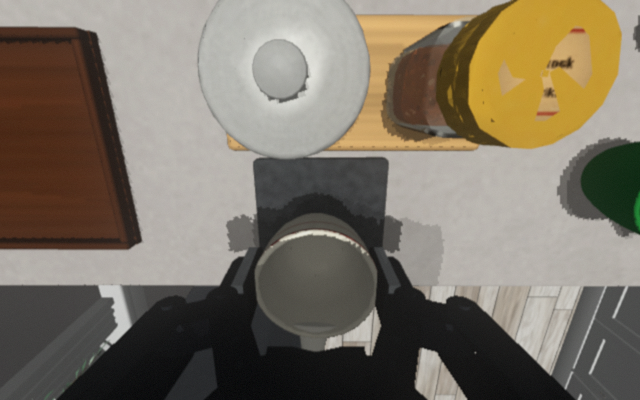

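View pics/s10a.png

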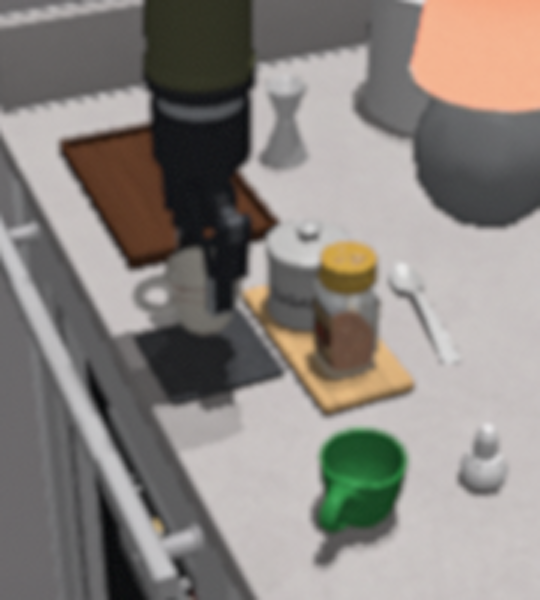

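```bash
python3 - <<'E'
from h import *
s=get_state();print(s['position'])
ci=np.load('w15.npy',allow_pickle=True).item()
im=cv2.imread('pics/w15.png');crop(im,220,140,420,300,4,'w15a.png')
a,b=atz(ci,255,159,.006),atz(ci,388,158,.006);x=np.array([.966,-.259,0])
print(a,b,np.linalg.norm(a-b),'centre',(a+b)/2-.048*x)
E
```

```text
[ 0.37015486 -0.27480777  0.03611568]
[ 0.42601786 -0.2459534   0.006     ] [ 0.40314574 -0.33474726  0.006     ] 0.09169232712446537 centre [ 0.3682138  -0.27791833  0.006     ]
```

View pics/w15a.png

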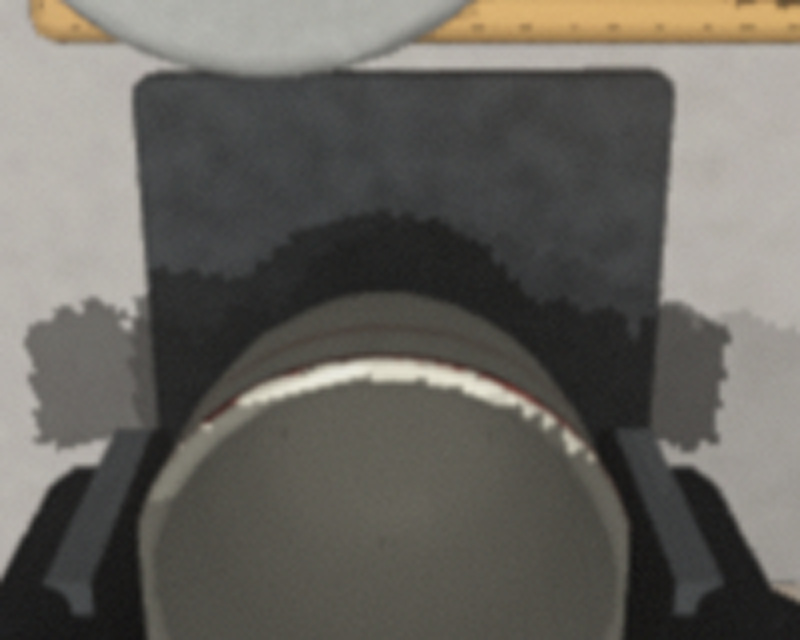

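apply_moves:
  steps:
    - [[0,0,0,-0.001,-0.003,-0.008,0.4],[0,0,0,-0.001,-0.003,-0.018,0.4],[0,0,0,-0.001,-0.003,-0.026,0.4],[0,0,0,-0.001,-0.003,-0.029,0.4],[0,0,0,-0.001,-0.003,-0.03,0.4],[0,0,0,-0.001,-0.003,-0.03,0.4],[0,0,0,-0.001,-0.003,-0.03,0.4],[0,0,0,-0.001,-0.003,-0.03,0.75],[0,0,0,-0.001,-0.003,-0.03,1],[0,0,0,-0.001,-0.003,-0.03,1],[0,0,0,-0.001,-0.003,-0.03,1]]

```text
clock: 22.95
position: [0.3691, -0.2789, 0.0062]
eef_rot: [[-0.0, 0.966, -0.259], [0.0, -0.259, -0.966], [-1.0, -0.0, -0.0]]
contact_force: [-0.5, -0.3, 0.8]
finger_gap: 0.0856
```

```bash
python3 - <<'E'
from h import *
s=get_state();print(s['clock'],s['position'],s['contact_force'],s['finger_gap'],s['joints'].round(2))
im=capture('wrist');cv2.imwrite('pics/w16.png',im)
im=capture('scene');crop(im,220,130,400,330,3,'s11a.png')
E
```

```text
22.95 [ 0.36907998 -0.2789492   0.00618791] [-0.54467896 -0.27972655  0.75564683] 0.08557860554256594 [ 0.73  0.56 -0.2   2.16  0.24  0.45 -1.49]
```

View pics/w16.png

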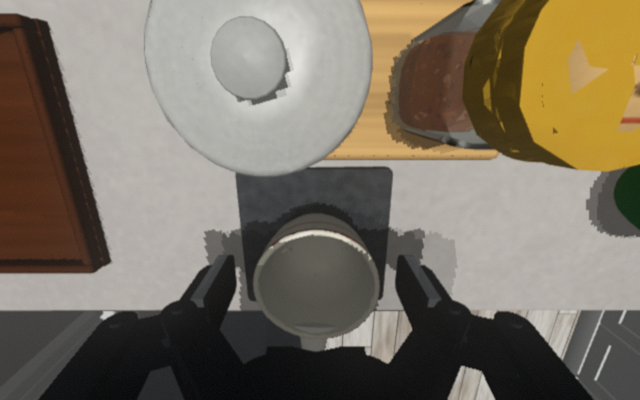

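View pics/s11a.png

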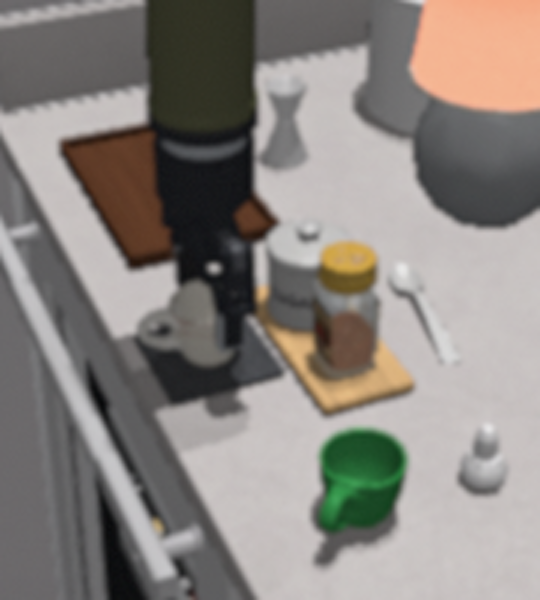

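apply_moves:
  steps:
    - [[0,0,0,0,0,0.015,1],[0,0,0,0,0,0.045,1],[0,0,0,0,0,0.085,1],[0,0,0.1,0.002,0,0.115,1],[0,0,0.27,0.01,0,0.13,1],[0,0,0.45,0.025,-0.001,0.13,1],[0,0,0.63,0.042,-0.002,0.13,1],[0,0,0.81,0.06,-0.003,0.13,0.7],[0,0,0.99,0.075,-0.004,0.13,0.5],[0,0,1.17,0.086,-0.004,0.13,0.5],[0,0,1.35,0.093,-0.004,0.13,0.5],[0,0,1.51,0.0945,-0.004,0.13,0.5]]

```text
clock: 24.55
position: [0.4639, -0.2828, 0.1361]
eef_rot: [[-0.0, 0.312, 0.95], [0.0, 0.95, -0.312], [-1.0, 0.0, -0.0]]
contact_force: [-0.3, -0.5, 0.1]
finger_gap: 0.0426
```

apply_moves:
  steps:
    - [[0,0,0.061,0,0,0,0.45],[0,0,0.061,0,0,0,0.45]]

```text
clock: 24.8
position: [0.4633, -0.283, 0.136]
eef_rot: [[-0.0, 0.26, 0.966], [0.0, 0.966, -0.26], [-1.0, 0.0, -0.001]]
contact_force: [-0.6, 0.2, -0.4]
finger_gap: 0.0381
```

```bash
python3 - <<'E'
from h import *
s=get_state();print(s['clock'],s['position'],s['eef_rot'].round(3).tolist(),s['contact_force'],s['finger_gap'],s['joints'].round(2))
im=capture('wrist');cv2.imwrite('pics/w17.png',im)
im=capture('top');crop(im,200,130,420,290,3.6,'t4.png')
E
```

```text
24.8 [ 0.46331551 -0.28300119  0.13602672] [[-0.0, 0.26, 0.966], [0.0, 0.966, -0.26], [-1.0, 0.0, -0.001]] [-0.63533877  0.22840738 -0.36650576] 0.038095441218938556 [ 0.97  0.52 -0.71  1.82  0.41  0.95 -0.18]
```

View pics/w17.png

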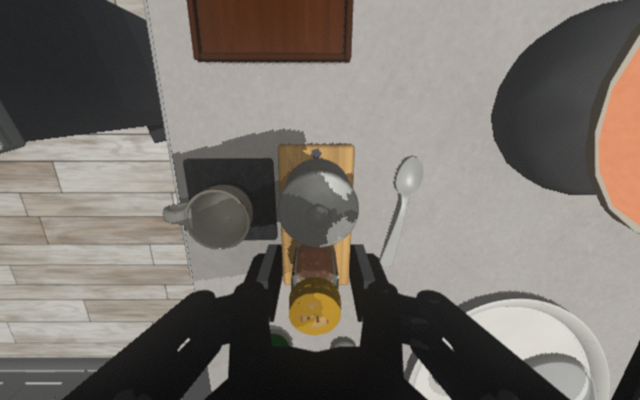

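View pics/t4.png

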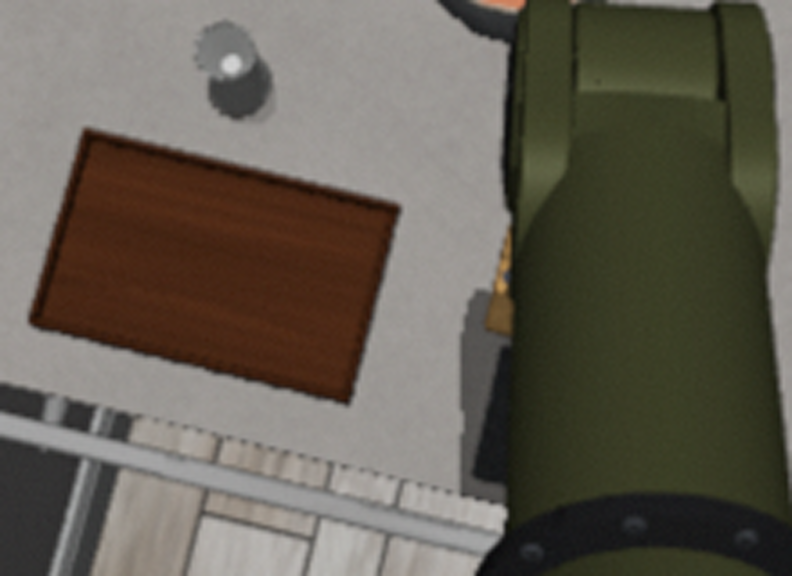

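apply_moves:
  steps:
    - [[0,0,0,0,0,-0.015,0.45],[0,0,0,0,0,-0.038,0.45],[0,0,0,0,0,-0.056,0.45],[0,0,0,0,0,-0.065,0.45],[0,0,0,0,0,-0.068,0.45],[0,0,0,0,0,-0.068,0.3],[0,0,0,0,0,-0.068,0],[0,0,0,0,0,-0.068,0],[0,0,0,0,0,-0.068,0],[0,0,0,0,0,-0.068,0],[0,0,0,0,0,-0.064,0],[0,0,0,0,0,-0.056,0]]
  squeeze: 60

```text
clock: 26.4
position: [0.4621, -0.2826, 0.0797]
eef_rot: [[-0.003, 0.259, 0.966], [0.001, 0.966, -0.259], [-1.0, 0.0, -0.003]]
contact_force: [-0.9, -0.3, -3.1]
finger_gap: 0.0126
```

```bash
python3 - <<'E'
from h import *
s=get_state();print(s['clock'],s['position'],s['contact_force'],s['finger_gap'])
im=capture('scene');crop(im,220,80,400,280,3,'s12a.png')
E
```

```text
26.4 [ 0.46210671 -0.28259997  0.07974301] [-0.90335362 -0.2502554  -3.12975386] 0.012611419659115298
```

View pics/s12a.png

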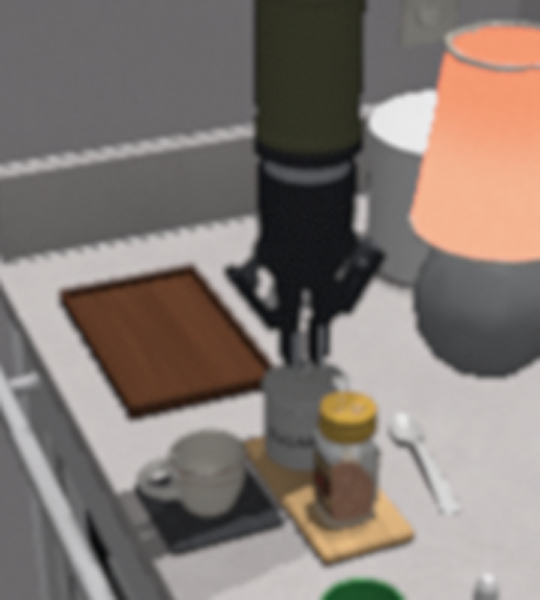

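apply_moves:
  steps:
    - [[0,0,0,0,0,0.015,0],[0,0,0,0.001,0.004,0.035,0],[0,0,0,0.003,0.024,0.05,0],[0,0,0,0.007,0.06,0.05,0],[0,0,0,0.012,0.104,0.05,0],[0,0,0,0.017,0.15,0.05,0],[0,0,0,0.022,0.196,0.05,0],[0,0,0,0.027,0.24,0.05,0],[0,0,0,0.031,0.276,0.05,0],[0,0,0,0.034,0.299,0.045,0],[0,0,0,0.035,0.309,0.03,0],[0,0,0,0.035,0.309,0.015,0]]

```text
clock: 27.95
position: [0.4983, 0.0281, 0.0954]
eef_rot: [[0.001, 0.256, 0.967], [0.001, 0.967, -0.256], [-1.0, 0.001, 0.001]]
contact_force: [0.1, 0.1, -2.8]
finger_gap: 0.0124
```

apply_moves:
  steps:
    - [[0,0,0,0,0,-0.004,0],[0,0,0,0,0,-0.01,0],[0,0,0,0,0,-0.014,0]]

```text
clock: 28.32
position: [0.4986, 0.0256, 0.0811]
eef_rot: [[0.0, 0.26, 0.966], [-0.0, 0.966, -0.26], [-1.0, -0.0, 0.0]]
contact_force: [0.2, -0.4, -3.0]
finger_gap: 0.0126
```

```bash
python3 - <<'E'
from h import *
s=get_state();print(s['clock'],s['position'],s['contact_force'],s['finger_gap'])
im=capture('scene');crop(im,220,80,340,220,5,'s13a.png')
im=capture('wrist');cv2.imwrite('pics/w18.png',im)
print(get_state()['position'])
E
```

```text
28.325 [0.49864972 0.02557633 0.08114844] [ 0.15328712 -0.38231975 -2.99300129] 0.012644700632847356
[0.49840543 0.02568647 0.08100505]
```

View pics/w18.png

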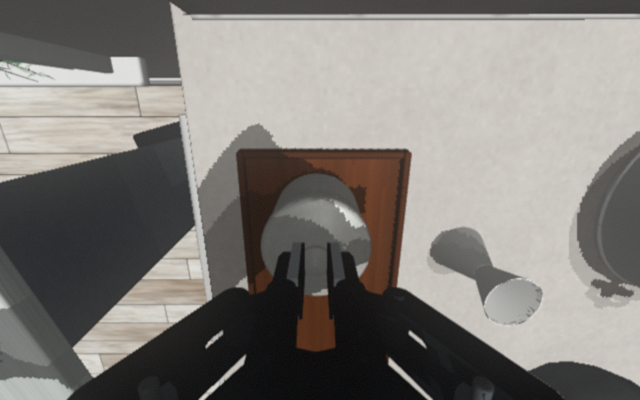

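View pics/s13a.png

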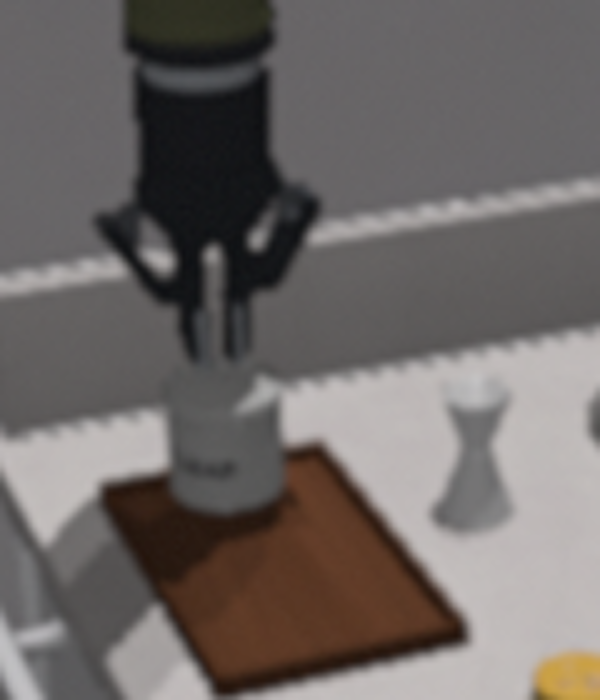

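apply_moves:
  steps:
    - [[0,0,0,0,0,-0.008,0],[0,0,0,0,0,-0.014,0],[0,0,0,0,0,-0.017,0],[0,0,0,0,0,-0.019,0],[0,0,0,0,0,-0.019,0],[0,0,0,0,0,-0.019,0],[0,0,0,0,0,-0.019,0.3],[0,0,0,0,0,-0.019,0.5],[0,0,0,0,0,-0.019,0.5],[0,0,0,0,0,-0.005,0.5],[0,0,0,0,0,0.025,0.5],[0,0,0,0,0,0.06,0.5]]

```text
clock: 29.92
position: [0.4982, 0.0262, 0.1427]
eef_rot: [[-0.001, 0.259, 0.966], [0.0, 0.966, -0.259], [-1.0, 0.0, -0.001]]
contact_force: [0.2, 0.5, -0.2]
finger_gap: 0.0427
```

```bash
python3 - <<'E'
from h import *
s=get_state();print(s['clock'],s['position'],s['contact_force'],s['finger_gap'])
im=capture('wrist');cv2.imwrite('pics/w19.png',im)
print(get_state()['position'])
E
```

```text
29.925 [0.4982176  0.02623252 0.14267959] [ 0.18001916  0.48509875 -0.154309  ] 0.04271703688865549
[0.50046103 0.02713657 0.14693956]
```

View pics/w19.png

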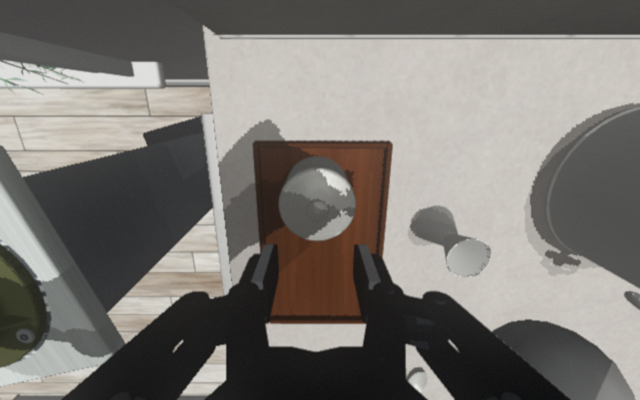

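apply_moves:
  steps:
    - [[0,0,0,-0.002,-0.01,0.005,0.7],[0,0,0,-0.006,-0.038,0.005,1],[0,0,0,-0.013,-0.08,0.005,1],[0,0,0,-0.02,-0.13,0.005,1],[0,0,0,-0.028,-0.185,0.005,1],[0,0,0,-0.036,-0.24,0.005,1],[0,0,0,-0.043,-0.292,0.005,1],[0,0,0,-0.049,-0.336,0.005,1],[0,0,0,-0.054,-0.368,0.005,1],[0,0,0,-0.056,-0.3876,0.003,1],[0,0,0,-0.056,-0.3876,0,1],[0,0,0,-0.056,-0.3876,0,1]]

```text
clock: 31.48
position: [0.4428, -0.3597, 0.1409]
eef_rot: [[-0.0, 0.257, 0.966], [0.001, 0.966, -0.257], [-1.0, 0.001, -0.001]]
contact_force: [-0.5, 0.2, -0.2]
finger_gap: 0.0853
```

```bash
python3 - <<'E'
from h import *
s=get_state();print(s['clock'],s['position'],s['contact_force'],s['finger_gap'])
im=capture('wrist');cv2.imwrite('pics/w20.png',im)
print(get_state()['position'])
E
```

```text
31.475 [ 0.44280691 -0.35968745  0.14090296] [-0.50935596  0.18373395 -0.22759005] 0.0852571049780832
[ 0.44302797 -0.35961651  0.14118836]
```

View pics/w20.png

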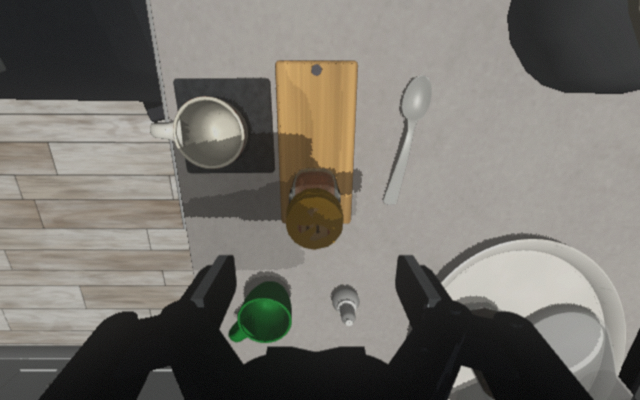

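apply_moves:
  steps:
    - [[0,0,0,0,0,-0.02,1],[0,0,0,0,0,-0.05,1],[0,0,0,0,0,-0.075,1],[0,0,0,0,0,-0.0855,1],[0,0,0,0,0,-0.0855,1],[0,0,0,0,0,-0.0855,0.4],[0,0,0,0,0,-0.0855,0.3],[0,0,0,0,0,-0.0855,0.3],[0,0,0,0,0,-0.0855,0.3],[0,0,0,0,0,-0.0855,0.3],[0,0,0,0,0,-0.0855,0.3],[0,0,0,0,0,-0.0855,0.3]]
  squeeze: 40

```text
clock: 33.02
position: [0.4429, -0.3618, 0.0567]
eef_rot: [[0.001, 0.259, 0.966], [-0.001, 0.966, -0.259], [-1.0, -0.001, 0.001]]
contact_force: [-0.9, 0.6, 6.1]
finger_gap: 0.0429
```

apply_moves:
  steps:
    - [[0,0,0,0,0,0.005,0.3],[0,0,0,0,0,0.02,0.3],[0,0,0,0,0,0.045,0.3],[0,0,0,0.001,0.006,0.075,0.3],[0,0,0,0.003,0.025,0.1,0.3],[0,0,0,0.006,0.06,0.1,0.3],[0,0,0,0.01,0.105,0.1,0.3],[0,0,0,0.014,0.15,0.09,0.3],[0,0,0,0.018,0.195,0.07,0.3],[0,0,0,0.02,0.23,0.055,0.3],[0,0,0,0.021,0.249,0.045,0.3],[0,0,0,0.021,0.254,0.035,0.3]]

```text
clock: 34.52
position: [0.4641, -0.1063, 0.0913]
eef_rot: [[0.001, 0.257, 0.966], [-0.0, 0.966, -0.257], [-1.0, 0.0, 0.001]]
contact_force: [-0.8, -0.1, 0.1]
finger_gap: 0.0428
```

apply_moves:
  steps:
    - [[0,0,0,0,0,-0.01,0.3],[0,0,0,0,0,-0.018,0.3],[0,0,0,0,0,-0.018,0.3]]

```text
clock: 34.9
position: [0.4631, -0.1084, 0.0722]
eef_rot: [[-0.001, 0.26, 0.966], [0.0, 0.966, -0.26], [-1.0, -0.0, -0.001]]
contact_force: [-0.4, -1.1, -0.4]
finger_gap: 0.0431
```

```bash
python3 - <<'E'
from h import *
s=get_state();print(s['clock'],s['position'],s['contact_force'],s['finger_gap'])
im=capture('wrist');cv2.imwrite('pics/w21.png',im)
im=capture('scene');crop(im,220,80,400,280,3,'s14a.png')
print(get_state()['position'])
E
```

```text
34.9 [ 0.46308205 -0.10835934  0.07215367] [-0.37034339 -1.06547731 -0.43011848] 0.04305744501870494
[ 0.46359554 -0.10802104  0.07278628]
```

View pics/w21.png

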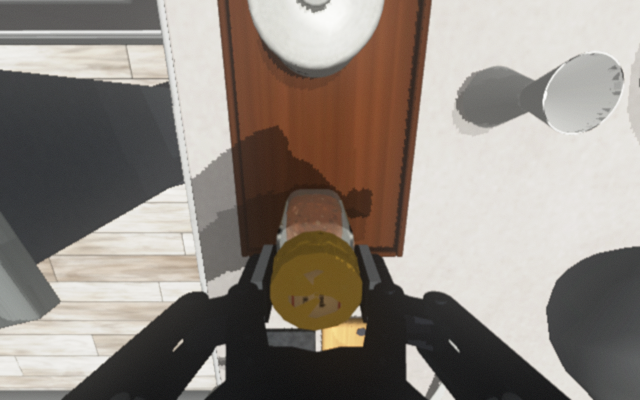

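View pics/s14a.png

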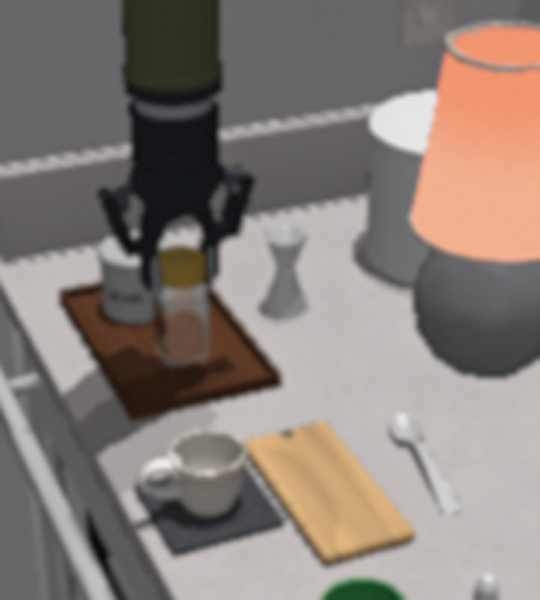

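apply_moves:
  steps:
    - [[0,0,0,0,0,-0.009,0.3],[0,0,0,0,0,-0.017,0.3],[0,0,0,0,0,-0.021,0.3],[0,0,0,0,0,-0.023,0.3],[0,0,0,0,0,-0.023,0.3],[0,0,0,0,0,-0.023,0.3],[0,0,0,0,0,-0.023,0.7],[0,0,0,0,0,-0.023,1],[0,0,0,0,0,-0.023,1],[0,0,0,0,0,-0.005,1],[0,0,0,0,0,0.03,1],[0,0,0,0,0,0.08,1]]

```text
clock: 36.5
position: [0.4627, -0.1074, 0.1529]
eef_rot: [[-0.003, 0.259, 0.966], [0.001, 0.966, -0.259], [-1.0, 0.001, -0.003]]
contact_force: [1.3, -0.5, -0.4]
finger_gap: 0.0855
```

```bash
python3 - <<'E'
from h import *
s=get_state();print(s['clock'],s['position'],s['contact_force'],s['finger_gap'])
E
```

```text
36.5 [ 0.46270658 -0.10740524  0.15293752] [ 1.31963193 -0.54440614 -0.39875461] 0.08549148590919028
```

apply_moves:
  steps:
    - [[0,0,0,0,0,0.03,1],[0,0,0,0.008,0.013,0.06,1],[0,0,0,0.0165,0.027,0.078,1],[0,0,0,0.0165,0.027,0.078,1],[0,0,0,0.0165,0.027,0.078,1]]

```text
clock: 37.12
position: [0.4792, -0.0813, 0.2297]
eef_rot: [[-0.002, 0.259, 0.966], [-0.0, 0.966, -0.259], [-1.0, -0.001, -0.002]]
contact_force: [-0.1, -0.1, 0.7]
finger_gap: 0.0854
```

```bash
python3 - <<'E'
from h import *
s=get_state();print(s['clock'],s['position'])
ci=camera_info('wrist');im=capture('wrist');cv2.imwrite('pics/w22.png',im);np.save('w22.npy',ci,allow_pickle=True)
crop(im,245,35,385,235,3,'w22a.png');crop(im,245,255,375,355,6,'w22b.png')
E
```

```text
37.125 [ 0.47920143 -0.08126812  0.22971513]
```

View pics/w22a.png

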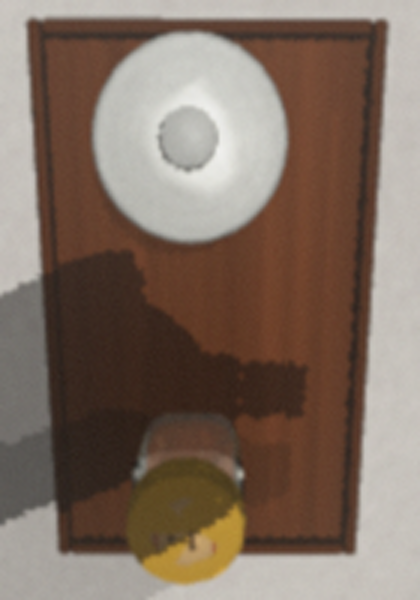

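View pics/w22b.png

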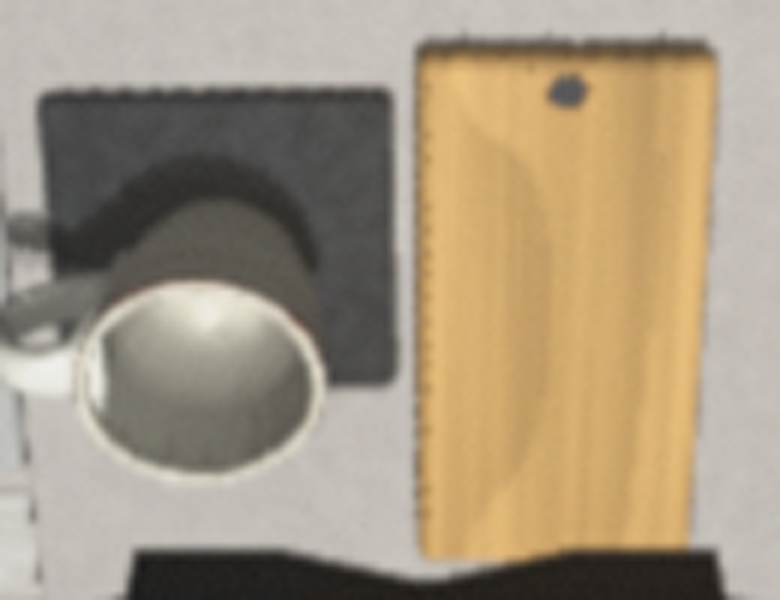

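apply_moves:
  steps:
    - [[0,0,-0.04,-0.012,-0.018,0.01,1],[0,0,-0.12,-0.038,-0.058,0.02,1],[0,0,-0.22,-0.069,-0.106,0.02,1],[0,0,-0.32,-0.101,-0.156,0.02,1],[0,0,-0.43,-0.134,-0.208,0.02,1],[0,0,-0.53,-0.167,-0.258,0.02,1],[0,0,-0.63,-0.199,-0.308,0.02,1],[0,0,-0.73,-0.231,-0.358,0.02,1],[0,0,-0.83,-0.263,-0.408,0.02,1],[0,0,-0.93,-0.294,-0.455,0.02,1],[0,0,-1.02,-0.321,-0.497,0.02,1],[0,0,-1.086,-0.342,-0.529,0.02,1]]

```text
clock: 38.67
position: [0.135, -0.6109, 0.249]
eef_rot: [[-0.002, 0.976, 0.216], [0.002, 0.216, -0.976], [-1.0, -0.001, -0.002]]
contact_force: [0.4, 0.1, -0.8]
finger_gap: 0.0854
```

```bash
python3 - <<'E'
from h import *
s=get_state();print(s['clock'],s['position'])
im=capture('top');cv2.imwrite('pics/top1.png',im)
crop(im,200,130,330,250,6,'top1a.png');crop(im,320,180,420,280,6,'top1b.png')
ci=np.load('w22.npy',allow_pickle=True).item()
A=lambda x,y,z:atz(ci,245+(x+.5)/6-.5,255+(y+.5)/6-.5,z)
print('cup',A(202,380,.057),'coaster',np.mean([A(*q,.006) for q in [(40,90),(391,90),(397,383),(63,388)]],0))
E
```

```text
38.675 [ 0.13502571 -0.61085054  0.24900424]
cup [ 0.37050614 -0.27541913  0.057     ] coaster [ 0.37012957 -0.27423095  0.006     ]
```

View pics/top1a.png

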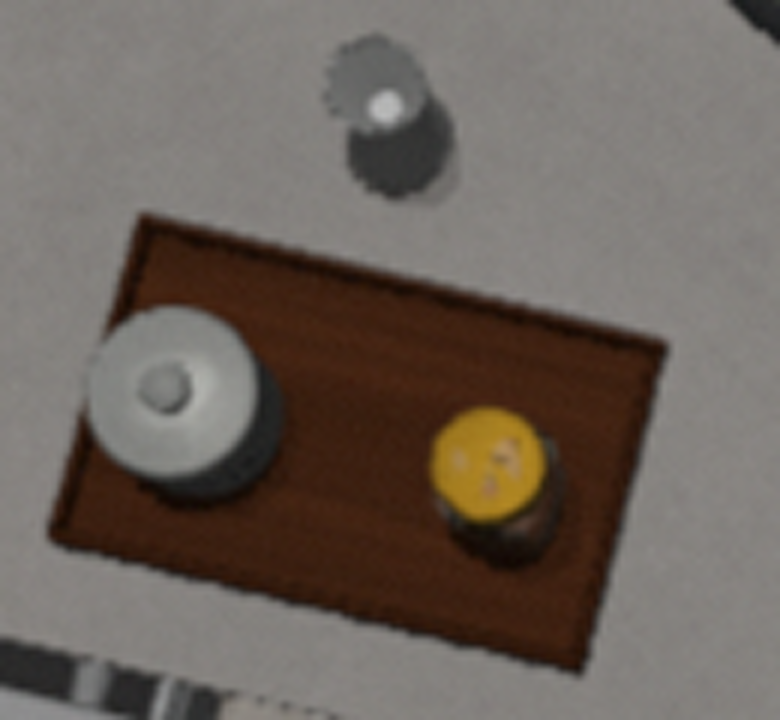

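View pics/top1b.png

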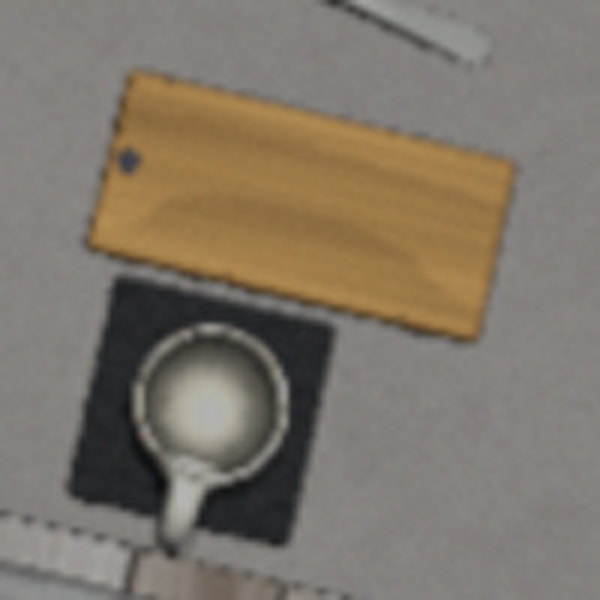

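```bash
python3 - <<'E'
from h import *
ci=camera_info('top')
A=lambda x,y,z,o: atz(ci,o[0]+(x+.5)/6-.5,o[1]+(y+.5)/6-.5,z)
print(A(211,405,.058,(320,180)),'coaster .3683 -.2779; jar',A(489,464,.106,(200,130)))
E
```

```text
[ 0.36767949 -0.27878198  0.058     ] coaster .3683 -.2779; jar [ 0.46182201 -0.107997    0.106     ]
```

```bash
python3 -c "
from cell import *
print(job_done())"
```

```text
the job is handed in; nothing more can be done
None
```

The job is done as asked and was handed in at about 39 s, well under the 106 s limit. I set the jar aside first, then the tin, both on the board. The cup then went to the coaster, and the tin and jar went back to their spots on the tray.

**Last checks (top and wrist cameras, arm clear of everything):**
- **Cup:** it stands upright, about 1 mm from the coaster's centre in both cameras.
- **Tin:** it is upright, and I saw no shift from where it started.
- **Jar:** it is upright, about 1–2 mm from where it started.
- **Bystanders:** I never touched the jigger, teaspoon or stopper. The jigger sits where it did in the top view. I did not measure the teaspoon or stopper again.

**What went wrong or disagreed:**
- **Missed grasp:** the first grip on the tin's knob closed above it, without moving the tin. The fingertips sit about 18 mm higher than the reported tool point suggests. I lowered the gripper by that much and the second grip held.
- **Knob gap:** the fingers read about 13 mm on the 20 mm knob, but the tin lifted and hung straight.
- **Camera offset:** the top and wrist cameras differed by 2–4 mm on absolute positions. I put the jar and tin back using the arm's own recorded moves, and checked the cup's centring in each camera separately.

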